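# Hang a rinsed cup upside down in the drying cabinet

### The arm

A 6-joint arm with a two-finger parallel gripper is mounted at the origin on the work surface. World frame = base frame: x ahead of the robot, y to its left, z up, the work surface at z = 0. Lengths are in m, angles in rad, forces in N, time in s.
With the tool pointing down it reaches from about 0.2 to 0.875 m from the base axis. Payload 3.4 kg.
Tool frame: the origin (TCP) lies at the very end of the fingers, on their centre line; the grasp point (between the pads) lies behind it (ctrl.tcp_to_grasp is the z of the grasp point in the tool frame, in m); z points along the fingers, y is the line along which they close (so a half turn about z gives the same grasp; the last joint's range is limited). The gripper opens to 94 mm and grips with 3 to 60 N. Pads are 16 mm wide; open, the fingers measure 119 mm over their backs; the gripper's body (75 mm by 177 mm) begins 78 mm behind the grasp point.
Start: joints at [1.173, 0.276, 1.505, -0, 1.361, -0.121], TCP at [0.157, 0.553, 0.205] pointing down, gripper open.
Joint ranges: [-2.89, 2.89], [-0.75, 2.08], [0.22, 2.7], [-1.18, 4.32], [0.11, 2.71], [-2.7, 2.7]. Speed limits (rad/s): [2.57, 2.57, 3.14, 3.14, 3.14, 3.14].

### API

Orientations are given as a rotation vector (axis times angle).
In Python, from station import ctrl gives the robot as it stands. The module is installed in compiled form; this text tells all that it offers.
- The arm moves only by the tool drive_tool, never from a script. Its argument "commands" is a list of rows, each an object with "translation": the shift along the tool's x, y, z scaled (see below), a list of three; "dr": the turn, a rotation vector about the tool's x, y, z scaled (see below), a list of three; "hand": the opening, from -1 (shut) to 1 (fully open). A call has exactly 8 rows; each row shifts and turns the commanded pose from where the row before left it, along the tool's axes as they then stand; what a row does not reach is not made up. The controller multiplies each number of a shift by 50 cm and each number of a turn by 90 degrees. A row lasts 1/10 s, in which the tool goes at most 50 mm and 8.59 degrees, less where a joint would pass 70% of its speed; a pose out of reach is approached as far as the arm can. A call with a number of a shift or a turn outside -1 to 1 is refused whole. A call with a gripper value outside its range is refused whole. The fingers move at their own pace and stop on an object; "force" is the grip in N (left out, the last holds). Time passes only in rows, so rows that do not move let the fingers close, or fill a call up. It gives the time, the measured TCP pose, the force, the opening and the grip force at its end, in the units of the state.
- ctrl.state(): the state, without advancing time (a new reading comes with each control period).
- ctrl.get_image(name): name is "scene" or "top" or "wrist"; returns (picture, depth): 420x560x3 uint8, red, green, blue; 420x560 float32, m along the optical axis (not along the pixel's ray), 0 where there is no reading.
- ctrl.get_calibration(name): a dict with "fx", "fy", "cx", "cy" (pixels), "origin" and "attitude" of the camera in the world. Camera axes: x right, y up, looking along -z (the intrinsics and any distortion apply to the point x, -y, -z); pixel columns grow to the right and rows downward; lengths in m; the calibration is good to about 2 mm. A picture is of the moment at which its call begins: read the wrist's pose just before it. get_calibration takes no time and is no camera call; for the wrist camera it gives the pose at the moment of the call.
- ctrl.finish_job(): hands the job in; it is judged then, once.
The state is a dict: "clock": time; "joints": joint angles; "dq": joint speeds; "effort": joint torques, N m; "tcp_pos": TCP position; "orientation": TCP orientation; "force": force on the tool from outside, world axes, zero at the start; "moment": the same for the moment, N m; "finger_gap": finger opening in m; "grasp_force": force on a finger pad.
Only numpy, scipy, OpenCV 4.12 (cv2) and the standard library are available. Lean on these libraries where they do the work, as an engineer would, in place of code of your own. Each camera call takes 0.05 s, during which the arm holds its last target. There are 200 camera calls.

### The job

Swing the drying cabinet's door, which has a bar handle, wide open, then take the red rinsed cup out of its cradle and lower it gently upside down over the blue upright drying peg on the inside of the door. Leave the door wide open so the cup can drip, and leave the multimeter, loudspeaker, blue mug and tape where they are.

Things in the scene. Friction and masses are not known exactly. Their poses are not given: they have to be found in the camera images.
- door (a joint): grey door's hinge: 0 closed, grows as it swings open towards the robot, stop at 1.95 rad; stiff (0.2 N m), stays where it is left. The upright hinge is on the cabinet's right-hand (-y) front edge as the robot sees it; opening turns the door counter-clockwise from above. The door is 270 mm wide, 15 mm thick, its top 240 mm above the bench
- cabinet: white drying cabinet, fixed, 200 deep (x) x 280 wide (y) x 245 high mm, with roof; origin at the centre of its underside, own -x is the front with the grey door
- door_hinge (a point): point on the door's hinge axis (mid-thickness of the panel), 205 mm above the bench; turns with the door: own +y points along the door to its free edge, own +x out of its inner face, own -x out of its outer face
- door_handle (a point): on the axis of the upright steel bar handle on the outer face: bar 11 mm thick, 110 mm long, upright, axis 35 mm off the face, 235 mm from the hinge; this point lies 205 mm above the bench, 20 mm below the bar's upper end and 40 mm below the cabinet's roof top, and can be pinched from above. Axes as door_hinge
- peg_base (a point): foot of the blue drying peg, on top of the white drip ledge (105 deep, 130 mm wide) on the door's inner face, 50 mm above the bench. The peg is upright, 34 mm thick, 75 mm high, narrowing to 12 mm over its top 20 mm; its axis is 62 mm off the door's inner face, 115 mm from the hinge along the door. Axes as door_hinge. With the door closed it is under the roof
- peg_tip (a point): top of the blue drying peg, on its axis, 75 mm above peg_base
- cup: red straight plastic cup, 64 mm outside diameter, 100 mm long, wall 3.5 mm, inside 57 mm wide and 95 mm deep, 0.1 to 0.17 kg. Origin at the centre of the outside of its closed bottom, own z runs along its axis to the open mouth. It starts lying level in the cradle, its axis 41 mm above the bench, mouth towards the robot's left (+y) give or take 30 degrees
- cup_mid (a point): centre of the cup, on its axis half-way along (50 mm from bottom and mouth): the place to grip, 64 mm across
- cup_rim (a point): centre of the cup's open mouth
- cradle: fixed steel rinse cradle, a 100 x 150 x 4 mm plate with two black rubber rails 14 mm high (over the bench), 36 mm apart, along its own y, on which the cup lies; origin under its centre, own +y the way the cup's mouth points
- multimeter: yellow multimeter lying flat, 190 x 90 x 42 mm, bystander; origin under its centre, long along own x
- loudspeaker: dark round loudspeaker chassis, 104 mm across, 46 mm high, bystander; origin under its centre
- parts_pot: blue mug for parts with a handle at own +y, 72 mm across, 50 mm high, bystander; origin under its centre
- tape: black roll of tape lying flat, 90 mm across, 20 mm high, bystander; origin under its centre

How it is judged:
On the way, in this order (a step that is already met when the one before it is completed fails the run):
1. the door has been swung open to at least 1.2 rad (69 degrees) while the cup still lies in its cradle (within 30 mm of its start) (value of joint door above 1.2 rad and distance of cup_mid from where it was at the start of the episode below 0.03 m), for 0.2 s.
2. the cup is held mouth down (within 0.35 rad, 20 degrees) above the drying peg, its mouth clear above the ledge and not more than 25 mm off the peg's axis (angle between cup's own z axis and vertical above 2.79 rad and horizontal distance between cup_rim and peg_base below 0.025 m and z of cup_rim in the frame of peg_base above 0.03 m), for 0.05 s.
3. still held between the fingers and mouth down, the cup has been lowered over the peg until its rim is within 12 mm of the ledge (not dropped) (angle between cup's own z axis and vertical above 2.79 rad and contact force between cup and the fingers above 1 N and horizontal distance between cup_rim and peg_base below 0.025 m and z of cup_rim in the frame of peg_base below 0.012 m), for 0.1 s.
At the end, for the whole second after the job is handed in: The door stands still, open at least 1.2 rad (69 degrees); the cup is mouth down over the blue peg, upright within 0.1 rad (6 degrees), its mouth's centre within 14 mm of the peg's axis and its rim resting all round on the ledge (within 5 mm of it in height), at rest (value of joint door above 1.2 rad and angle between cup's own z axis and vertical above 3.04 rad and horizontal distance between cup_rim and peg_base below 0.014 m and z of cup_rim in the frame of peg_base between -0.005 and 0.005 m and linear speed of cup below 0.02 m/s and angular speed of cup below 0.2 rad/s and velocity of joint door below 0.05 rad/s); the robot touches nothing.
It fails at once if the cup is pressed or dropped on the peg or ledge: more than 25 N between the cup and the cabinet, its door or peg (contact force between cup and cabinet above 25 N).
It fails at once if a bystander (multimeter, loudspeaker, blue mug or tape) is pushed more than 30 mm from its place (distance of any of multimeter, loudspeaker, parts_pot, tape from where it was at the start of the episode above 0.03 m).
It also fails if it takes over 67 s, if anything falls off the work surface, if the arm or the gripper's body presses on something with over 40 N, if the wrist force passes 120 N, or if a joint passes its speed limit or range.

## Working session

There is one attempt and no reset: what is moved stays moved. The work goes in short steps, Python scripts to look and compute and a tool call to move; the robot and the scene stay as the last step left them, time stands still between calls to the robot, and variables do not carry over. Pictures are saved under pics/ and viewed, at most 10 in all, crops included, and the job is handed in when it is done.

Besides the shell and the picture viewer there is one more tool, called after "Request:" as name(argument=value, ...), one argument or row to a line, values as JSON. drive_tool: Moves the arm, as the interface text tells. Shifts and turns lie within -1 to 1; 1 stands for 50 cm of shift or 90 degrees of turn. Its arguments: {"type":"object","properties":{"commands":{"type":"array"},"force":{"type":"number"}},"required":["commands"]}

```bash
mkdir -p pics; cat > h.py <<'E'
import numpy as np, cv2
from scipy.spatial.transform import Rotation as R
from station import ctrl
def cal(n):
    c=ctrl.get_calibration(n); return c
def Rm(c):
    a=np.array(c['attitude'],float)
    if a.shape==(3,3): return a
    return (R.from_rotvec(a) if a.size==3 else R.from_quat(a)).as_matrix()
def world(c,u,v,d):
    u,v,d=map(np.asarray,(u,v,d))
    p=np.stack([(u-c['cx'])/c['fx']*d,-(v-c['cy'])/c['fy']*d,-d],-1)
    return p@Rm(c).T+np.array(c['origin'])
def pix(c,P):
    p=(np.asarray(P)-np.array(c['origin']))@Rm(c)
    return c['cx']+c['fx']*p[...,0]/-p[...,2], c['cy']-c['fy']*p[...,1]/-p[...,2]
def grab(n,save=None):
    c=cal(n); im,d=ctrl.get_image(n)
    if save: cv2.imwrite('pics/'+save,cv2.cvtColor(im,cv2.COLOR_RGB2BGR)); np.savez('pics/'+save+'.npz',im=im,d=d)
    return c,im,d
E
python3 - <<'E'
from h import *
print(ctrl.state(), ctrl.tcp_to_grasp)
for n in ('scene','top','wrist'):
    c,im,d=grab(n,n+'0.png'); print(n,c, (d>0).mean(), d.max())
E
```

```text
{'clock': 0.0, 'joints': array([ 1.17302309e+00,  2.76588134e-01,  1.50607747e+00,  3.43936606e-05,
        1.36068834e+00, -1.20989617e-01]), 'dq': array([-0.00041697, -0.00129069, -0.00174786,  0.00062177, -0.00170687,
        0.000978  ]), 'effort': array([ 3.00041602e-04, -4.04572964e+01, -2.37235397e+01,  7.02166278e-02,
        3.41867271e-02, -1.25324555e-04]), 'tcp_pos': array([0.15690212, 0.55261699, 0.20463083]), 'orientation': array([-4.33328462e-01, -3.11107399e+00,  2.66011322e-03]), 'force': array([ 0.63490327,  0.34129739, -0.02100819]), 'moment': array([ 0.02600067, -0.04597999, -0.00085879]), 'grasp_force': 0.0, 'finger_gap': 0.09434672665726192} -0.0188
scene {'fx': 437.54355954335955, 'fy': 437.54355954335955, 'cx': 279.14102421107236, 'cy': 212.88061294520213, 'origin': array([ 1.03827557, -0.49056542,  1.10353531]), 'attitude': array([0.59162153, 0.20195262, 0.65964087])} 0.9960714285714286 3.458305
top {'fx': 406.5031834442326, 'fy': 406.5031834442326, 'cx': 283.09312585269515, 'cy': 207.81586374592626, 'origin': array([0.52761127, 0.07246234, 1.19670646]), 'attitude': array([ 0.04768793, -0.04203521, -1.5854568 ])} 0.9960331632653061 2.0127404
wrist {'fx': 340.3983050187364, 'fy': 340.3983050187364, 'cx': 280.43505323339565, 'cy': 206.3618382438355, 'origin': array([0.07886415, 0.57523411, 0.3841817 ]), 'attitude': array([-0.24301377, -0.1805098 ,  1.28566342])} 0.9959481292517007 1.2885644
```

View pics/top0.png

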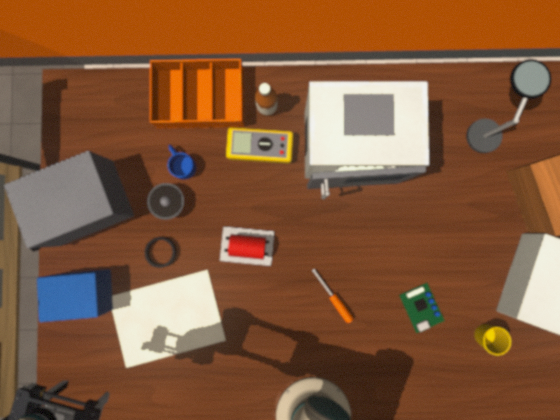

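View pics/scene0.png

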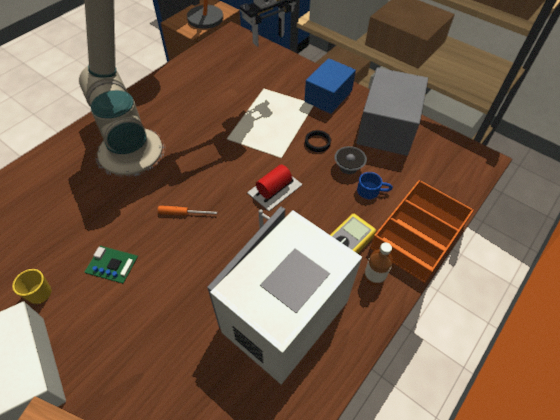

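The top view shows +x up and +y left. The cabinet is centred at about (367,125) with its handle at (325,188), and the red cup is at (247,247). The multimeter (260,145), mug (180,165), loudspeaker (165,200) and tape (160,252) are all up and to the left. I'll measure from depth.

```bash
python3 - <<'E'
from h import *
for n in ('top','scene'):
    z=np.load(f'pics/{n}0.png.npz'); im=z['im'].astype(int); d=z['d']; c=cal(n)
    v,u=np.mgrid[:420,:560]; P=world(c,u,v,d)
    r,g,b=im[...,0],im[...,1],im[...,2]
    near=(P[...,0]>.3)&(P[...,0]<.9)&(abs(P[...,1])<.45)
    # bench check
    m=near&(abs(P[...,2])<.02); print(n,'bench z',np.median(P[m][:,2]))
    # roof
    m=near&(abs(P[...,2]-.245)<.008)&(r>150)
    q=P[m]; print('roof z',np.median(q[:,2]), cv2.minAreaRect(q[:,:2].astype(np.float32)*1000))
    m=near&(r>110)&(g<70)&(b<70)&(P[...,2]>.03)&(P[...,2]<.09)&(P[...,0]<.6)
    k,l,s,ct=cv2.connectedComponentsWithStats(m.astype(np.uint8)); i=1+s[1:,4].argmax(); q=P[l==i]
    print('cup n',len(q),'ztop',np.percentile(q[:,2],[50,98]),cv2.minAreaRect(q[:,:2].astype(np.float32)*1000))
    # tangent top line
    m=near&(P[...,2]>.15)&(P[...,2]<.228)&(P[...,0]<.65)
    k,l,s,ct=cv2.connectedComponentsWithStats(m.astype(np.uint8))
    for i in range(1,k):
        if s[i,4]>8:
            q=P[l==i];print('hi',s[i],np.median(q,0),q.min(0),q.max(0))
    zz=np.linspace(.0,.3,2)
im=cv2.imread('pics/top0.png')[150:280,210:440]; cv2.imwrite('pics/topc.png',cv2.resize(im,None,fx=3.4,fy=3.4,interpolation=cv2.INTER_CUBIC))
E
```

```text
top bench z -0.0008106029548158311
roof z 0.24397390914108735 ((773.6311645507812, -131.3103790283203), (280.8113708496094, 219.91510009765625), 89.05033111572266)
cup n 690 ztop [0.06842302 0.0751343 ] ((486.2997131347656, 179.4728546142578), (100.43672943115234, 56.049461364746094), 82.55477142333984)
hi [323 180   7  18  66] [ 0.62716718 -0.02908765  0.21843269] [ 0.61257149 -0.03516216  0.15885494] [ 0.64968318 -0.02592924  0.2275268 ]
scene bench z 0.00096156185518248
roof z 0.24570240978144803 ((778.3392944335938, -130.10714721679688), (282.0057067871094, 204.26512145996094), 89.03853607177734)
cup n 440 ztop [0.06971833 0.07644204] ((485.3799743652344, 180.271240234375), (104.0745849609375, 53.9488410949707), 84.19966125488281)
hi [259 210  12  19  93] [ 0.62024611 -0.03336143  0.21129704] [ 0.61152493 -0.03749916  0.1568763 ] [ 0.64314248 -0.0268375   0.22753759]
```

View pics/topc.png

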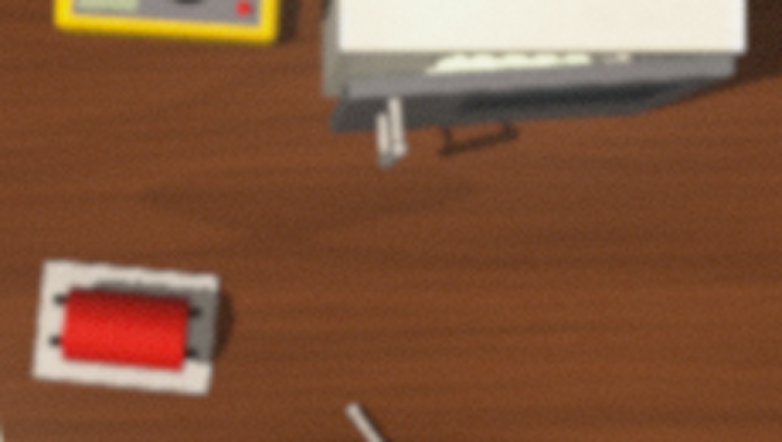

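The crop shows the bar handle's top near (388,160), that is about (324,197) in the full picture. The door is slightly ajar, and the cup's mouth end is at its left. Next I'll fit the door top and the hinge.

```bash
python3 - <<'E'
from h import *
for n in ('top','scene'):
    z=np.load(f'pics/{n}0.png.npz'); im=z['im'].astype(int); d=z['d']; c=cal(n)
    v,u=np.mgrid[:420,:560]; P=world(c,u,v,d)
    m=(P[...,2]>.25-.015)&(P[...,2]<.25)&(P[...,0]>.6)&(P[...,0]<.9)&(P[...,1]>-.35)&(P[...,1]<.05)
    q=P[m]; br=im.sum(-1)[m]
    for y in np.arange(-.28,.03,.02):
        s=abs(q[:,1]-y)<.01
        dk=s&(br<450)&(q[:,0]<.72); wt=s&(br>=450)
        print(n,round(y,2),'dark',dk.sum(),np.round(np.percentile(q[dk][:,0],[5,50,95]),3) if dk.sum() else '', 'white min/max',np.round(np.percentile(q[wt][:,0],[1,99]),3) if wt.sum() else '')
    hp=[(324,197)] 
    m=(P[...,2]>.2)&(P[...,2]<.23)&(P[...,0]<.65)&(P[...,0]>.55)&(abs(P[...,1]+.03)<.03); q=P[m]
    print(n,'bar',len(q),q.mean(0), np.linalg.svd(q-q.mean(0))[1])
    print(np.round(q[q[:,2]>.218],3)[:20])
E
```

```text
top -0.28 dark 0  white min/max [0.735 0.874]
top -0.26 dark 34 [0.665 0.671 0.676] white min/max [0.682 0.879]
top -0.24 dark 51 [0.664 0.67  0.677] white min/max [0.681 0.879]
top -0.22 dark 52 [0.663 0.67  0.676] white min/max [0.682 0.88 ]
top -0.2 dark 54 [0.661 0.668 0.675] white min/max [0.682 0.88 ]
top -0.18 dark 45 [0.661 0.666 0.673] white min/max [0.681 0.882]
top -0.16 dark 50 [0.659 0.666 0.672] white min/max [0.673 0.882]
top -0.14 dark 40 [0.659 0.664 0.669] white min/max [0.671 0.882]
top -0.12 dark 41 [0.658 0.662 0.667] white min/max [0.669 0.883]
top -0.1 dark 39 [0.657 0.662 0.667] white min/max [0.669 0.882]
top -0.08 dark 40 [0.656 0.66  0.665] white min/max [0.667 0.883]
top -0.06 dark 44 [0.656 0.66  0.666] white min/max [0.67  0.883]
top -0.04 dark 49 [0.654 0.661 0.668] white min/max [0.684 0.883]
top -0.02 dark 55 [0.654 0.659 0.666] white min/max [0.685 0.883]
top 0.0 dark 41 [0.652 0.659 0.666] white min/max [0.685 0.884]
top 0.02 dark 0  white min/max [0.685 0.71 ]
top bar 58 [ 0.63034896 -0.0303056   0.22025388] [0.08841589 0.03264064 0.01909232]
[[ 0.
[... 1420 characters left out ...]
881]
scene 0.0 dark 37 [0.652 0.659 0.665] white min/max [0.685 0.88 ]
scene 0.02 dark 2 [0.689 0.693 0.698] white min/max [0.684 0.771]
scene bar 60 [ 0.62474736 -0.03254498  0.21838116] [0.0718239 0.0553832 0.0168251]
[[ 0.614 -0.027  0.229]
 [ 0.612 -0.032  0.227]
 [ 0.618 -0.028  0.23 ]
 [ 0.613 -0.033  0.226]
 [ 0.616 -0.033  0.229]
 [ 0.614 -0.035  0.225]
 [ 0.616 -0.033  0.224]
 [ 0.619 -0.033  0.228]
 [ 0.621 -0.031  0.226]
 [ 0.615 -0.035  0.221]
 [ 0.618 -0.035  0.224]
 [ 0.619 -0.033  0.223]
 [ 0.62  -0.031  0.221]
 [ 0.622 -0.029  0.221]
 [ 0.616 -0.037  0.22 ]
 [ 0.619 -0.037  0.223]
 [ 0.62  -0.034  0.221]
 [ 0.623 -0.033  0.222]
 [ 0.625 -0.033  0.224]
 [ 0.627 -0.031  0.224]]
```

```bash
cat >> h.py <<'E'
def down(a):
    "tool down, its y axis at azimuth a"
    y=np.array([np.cos(a),np.sin(a),0]); z=np.array([0,0,-1.]); return R.from_matrix(np.stack([np.cross(y,z),y,z],1))
def pose():
    s=ctrl.state(); return np.array(s['tcp_pos']),R.from_rotvec(s['orientation'])
def rows(path,start=None,dec=3):
    "path: list of (pos,R,n,hand); prints rows per call of 8, integrating the rounded rows"
    p,r=start or pose(); out=[]
    for (q,t,n,h) in path:
        for i in range(n):
            k=n-i
            rv=(r.inv()*t).as_rotvec(); sh=r.inv().apply(np.asarray(q)-p)
            a=np.round(sh/k/.5,dec)+0.; b=np.round(rv/k/(np.pi/2),dec)+0.
            assert np.linalg.norm(a)*.5<.0502 and np.linalg.norm(b)*90<8.6,(i,np.linalg.norm(a)*.5,np.linalg.norm(b)*90)
            p=p+r.apply(a*.5); r=r*R.from_rotvec(b*np.pi/2); out.append((a,b,h))
    for i,(a,b,h) in enumerate(out):
        if i%8==0: print('--call')
        print('{"translation":%s,"dr":%s,"hand":%g},'%(a.tolist(),b.tolist(),h))
    print('end',p,r.as_rotvec())
E
python3 -c "
from h import *
rows([((.617,-.032,.27),down(-1.526),24,1)])"
```

```text
--call
{"translation":[-0.05, -0.036, -0.005],"dr":[0.0, 0.0, 0.075],"hand":1},
{"translation":[-0.054, -0.03, -0.005],"dr":[0.0, 0.0, 0.075],"hand":1},
{"translation":[-0.057, -0.024, -0.005],"dr":[0.0, 0.0, 0.075],"hand":1},
{"translation":[-0.06, -0.017, -0.005],"dr":[0.0, 0.0, 0.075],"hand":1},
{"translation":[-0.061, -0.01, -0.005],"dr":[0.0, 0.0, 0.075],"hand":1},
{"translation":[-0.062, -0.002, -0.005],"dr":[0.0, 0.0, 0.075],"hand":1},
{"translation":[-0.062, 0.005, -0.006],"dr":[0.0, 0.0, 0.075],"hand":1},
{"translation":[-0.061, 0.012, -0.005],"dr":[0.0, 0.0, 0.075],"hand":1},
--call
{"translation":[-0.059, 0.019, -0.006],"dr":[0.0, 0.0, 0.075],"hand":1},
{"translation":[-0.056, 0.026, -0.005],"dr":[0.0, 0.0, 0.075],"hand":1},
{"translation":[-0.053, 0.032, -0.006],"dr":[0.0, 0.0, 0.075],"hand":1},
{"translation":[-0.049, 0.039, -0.005],"dr":[0.0, 0.0, 0.075],"hand":1},
{"translation":[-0.044, 0.044, -0.006],"dr":[0.0, 0.0, 0.075],"hand":1},
{"translation":[-0.038, 0.049, -0.005],"dr":[0.0, 0.0, 0.075],"hand":1},
{"translation":[-0.032, 0.053, -0.006],"dr":[0.0, 0.0, 0.075],"hand":1},
{"translation":[-0.026, 0.056, -0.005],"dr":[0.0, 0.0, 0.074],"hand":1},
--call
{"translation":[-0.019, 0.059, -0.006],"dr":[0.0, 0.0, 0.075],"hand":1},
{"translation":[-0.012, 0.061, -0.005],"dr":[0.0, 0.0, 0.074],"hand":1},
{"translation":[-0.005, 0.062, -0.006],"dr":[0.0, 0.0, 0.075],"hand":1},
{"translation":[0.002, 0.062, -0.005],"dr":[0.0, 0.0, 0.074],"hand":1},
{"translation":[0.009, 0.061, -0.006],"dr":[0.0, 0.0, 0.075],"hand":1},
{"translation":[0.017, 0.06, -0.005],"dr":[0.0, 0.0, 0.074],"hand":1},
{"translation":[0.023, 0.057, -0.006],"dr":[0.0, 0.0, 0.075],"hand":1},
{"translation":[0.03, 0.054, -0.005],"dr":[0.001, 0.0, 0.074],"hand":1},
end [ 0.61680121 -0.0318508   0.26979096] [-3.14043821e+00 -7.09516199e-02  1.05072821e-03]
```

Request:
drive_tool(
  commands=[
    {"translation": [-0.05, -0.036, -0.005], "dr": [0, 0, 0.075], "hand": 1},
    {"translation": [-0.054, -0.03, -0.005], "dr": [0, 0, 0.075], "hand": 1},
    {"translation": [-0.057, -0.024, -0.005], "dr": [0, 0, 0.075], "hand": 1},
    {"translation": [-0.06, -0.017, -0.005], "dr": [0, 0, 0.075], "hand": 1},
    {"translation": [-0.061, -0.01, -0.005], "dr": [0, 0, 0.075], "hand": 1},
    {"translation": [-0.062, -0.002, -0.005], "dr": [0, 0, 0.075], "hand": 1},
    {"translation": [-0.062, 0.005, -0.006], "dr": [0, 0, 0.075], "hand": 1},
    {"translation": [-0.061, 0.012, -0.005], "dr": [0, 0, 0.075], "hand": 1},
  ],
)

```text
clock: 0.95
tcp_pos: [0.3108, 0.3571, 0.2259]
orientation: [-1.805, -2.571, 0.0]
force: [0.7, 0.3, 0.3]
finger_gap: 0.0941
grasp_force: 0.0
```

Request:
drive_tool(
  commands=[
    {"translation": [-0.059, 0.019, -0.006], "dr": [0, 0, 0.075], "hand": 1},
    {"translation": [-0.056, 0.026, -0.005], "dr": [0, 0, 0.075], "hand": 1},
    {"translation": [-0.053, 0.032, -0.006], "dr": [0, 0, 0.075], "hand": 1},
    {"translation": [-0.049, 0.039, -0.005], "dr": [0, 0, 0.075], "hand": 1},
    {"translation": [-0.044, 0.044, -0.006], "dr": [0, 0, 0.075], "hand": 1},
    {"translation": [-0.038, 0.049, -0.005], "dr": [0, 0, 0.075], "hand": 1},
    {"translation": [-0.032, 0.053, -0.006], "dr": [0, 0, 0.075], "hand": 1},
    {"translation": [-0.026, 0.056, -0.005], "dr": [0, 0, 0.074], "hand": 1},
  ],
)

```text
clock: 1.75
tcp_pos: [0.4643, 0.1622, 0.2479]
orientation: [-2.774, -1.473, 0.0]
force: [-0.6, 0.9, -0.6]
finger_gap: 0.0943
grasp_force: 0.0
```

Request:
drive_tool(
  commands=[
    {"translation": [-0.019, 0.059, -0.006], "dr": [0, 0, 0.075], "hand": 1},
    {"translation": [-0.012, 0.061, -0.005], "dr": [0, 0, 0.074], "hand": 1},
    {"translation": [-0.005, 0.062, -0.006], "dr": [0, 0, 0.075], "hand": 1},
    {"translation": [0.002, 0.062, -0.005], "dr": [0, 0, 0.074], "hand": 1},
    {"translation": [0.009, 0.061, -0.006], "dr": [0, 0, 0.075], "hand": 1},
    {"translation": [0.017, 0.06, -0.005], "dr": [0, 0, 0.074], "hand": 1},
    {"translation": [0.023, 0.057, -0.006], "dr": [0, 0, 0.075], "hand": 1},
    {"translation": [0.03, 0.054, -0.005], "dr": [0.001, 0, 0.074], "hand": 1},
  ],
)

```text
clock: 2.55
tcp_pos: [0.6174, -0.0325, 0.2697]
orientation: [-3.139, -0.063, 0.001]
force: [-0.4, 0.0, -0.2]
finger_gap: 0.0938
grasp_force: 0.0
```

```bash
python3 - <<'E'
from h import *
s=ctrl.state(); print({k:np.round(s[k],3) for k in('clock','joints','tcp_pos','orientation','force')})
c,im,d=grab('wrist','w1.png')
print(pix(c,np.array([[.617,-.032,.225],[.617,-.032,.205]])), c['origin'])
v,u=np.mgrid[:420,:560]; P=world(c,u,v,d)
m=(P[...,2]>.222)&(P[...,2]<.231)&(abs(P[...,0]-.617)<.025)&(abs(P[...,1]+.032)<.03)
print(m.sum(),P[m].mean(0) if m.any() else '', u[m].mean(),v[m].mean())
E
```

```text
{'clock': np.float64(2.55), 'joints': array([-0.166,  0.317,  1.289,  0.002,  1.537,  1.364]), 'tcp_pos': array([ 0.617, -0.033,  0.27 ]), 'orientation': array([-3.139e+00, -6.300e-02,  1.000e-03]), 'force': array([-0.357,  0.027, -0.246])}
(array([279.62738153, 279.71802215]), array([229.2384671 , 220.14382152])) [ 0.69875763 -0.0294891   0.44910086]
210 [ 0.61882527 -0.03074186  0.22799048] 277.8952380952381 228.1809523809524
```

View pics/w1.png

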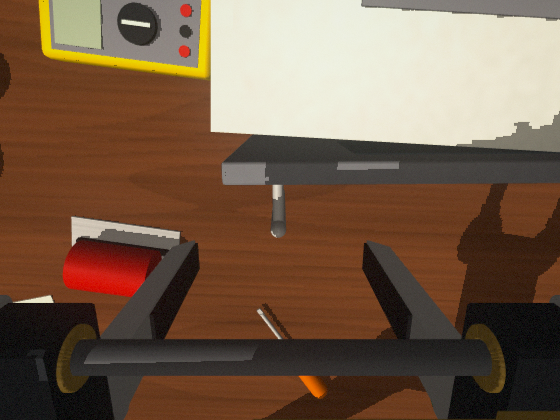

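The bar's top is at (279,229), where predicted, so I'll descend and grip.

Request:
drive_tool(
  commands=[
    {"translation": [0.002, -0.002, 0.05], "dr": [0, 0, 0], "hand": 1},
    {"translation": [0, 0, 0.06], "dr": [0, 0, 0], "hand": 0.2},
    {"translation": [0, 0, 0.056], "dr": [0, 0, 0], "hand": -0.4},
    {"translation": [0, 0, 0], "dr": [0, 0, 0], "hand": -1},
    {"translation": [0, 0, 0], "dr": [0, 0, 0], "hand": -1},
    {"translation": [0, 0, 0], "dr": [0, 0, 0], "hand": -1},
    {"translation": [0, 0, 0], "dr": [0, 0, 0], "hand": -1},
    {"translation": [0, 0, 0], "dr": [0, 0, 0], "hand": -1},
  ],
  force=30,
)

```text
clock: 3.4
tcp_pos: [0.6186, -0.0304, 0.1884]
orientation: [-3.14, -0.071, -0.004]
force: [0.4, 0.1, 0.6]
finger_gap: 0.0413
grasp_force: 0.0
```

```bash
cat > arc.py <<'E'
from h import *
p,r=pose(); print(p, ctrl.state()['finger_gap'],ctrl.state()['grasp_force'])
H=np.array([.671,-.266]); v=p[:2]-H; print('r',np.hypot(*v))
off=np.arctan2(.0425,.235)
phi0=np.arctan2(v[1],v[0])-np.pi/2-off; print('phi0',phi0)
rad=np.hypot(*v); N=32; end=1.6
ya=np.arctan2(r.as_matrix()[1,1],r.as_matrix()[0,1])
path=[]
for i in range(1,N+1):
    ph=phi0+(end-phi0)*i/N; t=ph+np.pi/2+off
    path.append((np.array([H[0]+rad*np.cos(t),H[1]+rad*np.sin(t),p[2]]),down(ya+ph-phi0),1,-1))
rows(path)
E
python3 arc.py
```

```text
[ 0.61858052 -0.03039497  0.18838237] 0.04133363114156225 0.0
r 0.24136597432372167
phi0 0.0400057930183656
--call
{"translation":[-0.023, 0.005, 0.0],"dr":[-0.001, -0.002, -0.031],"hand":-1},
{"translation":[-0.023, 0.004, 0.0],"dr":[0.0, 0.0, -0.031],"hand":-1},
{"translation":[-0.023, 0.005, 0.0],"dr":[0.0, 0.0, -0.031],"hand":-1},
{"translation":[-0.023, 0.004, 0.0],"dr":[0.0, 0.0, -0.031],"hand":-1},
{"translation":[-0.023, 0.005, 0.0],"dr":[0.0, 0.001, -0.031],"hand":-1},
{"translation":[-0.023, 0.005, 0.0],"dr":[0.0, 0.0, -0.031],"hand":-1},
{"translation":[-0.023, 0.004, 0.0],"dr":[0.0, 0.0, -0.031],"hand":-1},
{"translation":[-0.024, 0.005, 0.0],"dr":[0.0, 0.0, -0.031],"hand":-1},
--call
{"translation":[-0.023, 0.005, 0.0],"dr":[0.0, 0.0, -0.031],"hand":-1},
{"translation":[-0.023, 0.004, 0.0],"dr":[0.0, 0.0, -0.031],"hand":-1},
{"translation":[-0.023, 0.005, 0.0],"dr":[0.0, 0.0, -0.031],"hand":-1},
{"translation":[-0.023, 0.005, 0.0],"dr":[0.0, 0.0, -0.031],"hand":-1},
{"translation":[-0.023, 0.004, 0.0],"dr":[0.0, 0.0, -0.031],"hand":-1},
{"translation":[-0.023, 0.005, 0.0
[... 741 characters left out ...]
 0.0, -0.031],"hand":-1},
--call
{"translation":[-0.023, 0.005, 0.0],"dr":[0.0, 0.0, -0.031],"hand":-1},
{"translation":[-0.023, 0.004, 0.0],"dr":[0.0, 0.0, -0.031],"hand":-1},
{"translation":[-0.023, 0.005, 0.0],"dr":[0.0, 0.0, -0.031],"hand":-1},
{"translation":[-0.023, 0.005, 0.0],"dr":[0.0, 0.0, -0.031],"hand":-1},
{"translation":[-0.023, 0.004, 0.0],"dr":[0.0, 0.0, -0.031],"hand":-1},
{"translation":[-0.023, 0.005, 0.0],"dr":[0.0, 0.0, -0.031],"hand":-1},
{"translation":[-0.023, 0.004, 0.0],"dr":[0.0, 0.0, -0.031],"hand":-1},
{"translation":[-0.023, 0.005, 0.0],"dr":[0.0, 0.0, -0.031],"hand":-1},
end [ 0.43481594 -0.31575142  0.18820955] [-2.18235824e+00 -2.25869786e+00 -3.82072251e-04]
```

Request:
drive_tool(
  commands=[
    {"translation": [0, 0, 0], "dr": [0, 0, 0], "hand": -1},
    {"translation": [0, 0, 0], "dr": [0, 0, 0], "hand": -1},
    {"translation": [0, 0, 0], "dr": [0, 0, 0], "hand": -1},
    {"translation": [0, 0, 0], "dr": [0, 0, 0], "hand": -1},
    {"translation": [0, 0, 0], "dr": [0, 0, 0], "hand": -1},
    {"translation": [0, 0, 0], "dr": [0, 0, 0], "hand": -1},
    {"translation": [0, 0, 0], "dr": [0, 0, 0], "hand": -1},
    {"translation": [0, 0, 0], "dr": [0, 0, 0], "hand": -1},
  ],
)

```text
clock: 4.2
tcp_pos: [0.6179, -0.0306, 0.187]
orientation: [-3.14, -0.071, 0.0]
force: [-0.5, -1.6, -0.1]
finger_gap: 0.0102
grasp_force: 30.0
```

Request:
drive_tool(
  commands=[
    {"translation": [-0.01, 0.002, 0], "dr": [0, 0, -0.014], "hand": -1},
    {"translation": [-0.02, 0.004, 0], "dr": [0, 0, -0.027], "hand": -1},
    {"translation": [-0.023, 0.0045, 0], "dr": [0, 0, -0.031], "hand": -1},
    {"translation": [-0.023, 0.0045, 0], "dr": [0, 0, -0.031], "hand": -1},
    {"translation": [-0.023, 0.0045, 0], "dr": [0, 0, -0.031], "hand": -1},
    {"translation": [-0.023, 0.0045, 0], "dr": [0, 0, -0.031], "hand": -1},
    {"translation": [-0.023, 0.0045, 0], "dr": [0, 0, -0.031], "hand": -1},
    {"translation": [-0.023, 0.0045, 0], "dr": [0, 0, -0.031], "hand": -1},
  ],
)

```text
clock: 5.0
tcp_pos: [0.5396, -0.0638, 0.187]
orientation: [-3.077, -0.631, -0.003]
force: [2.0, -2.5, -2.0]
finger_gap: 0.0104
grasp_force: 30.0
```

```bash
sed -i 's/N=32/N=24/' arc.py; python3 arc.py; python3 -c "
from h import *
print(ctrl.state()['force'],ctrl.state()['joints'])"
```

```text
[ 0.53960041 -0.06384031  0.18697864] 0.010405684728254429 30.000484585762024
r 0.241110751766237
phi0 0.39744341482417334
--call
{"translation":[-0.024, 0.005, 0.0],"dr":[0.0, -0.001, -0.032],"hand":-1},
{"translation":[-0.023, 0.004, 0.0],"dr":[0.0, 0.0, -0.032],"hand":-1},
{"translation":[-0.024, 0.005, 0.0],"dr":[0.0, 0.0, -0.032],"hand":-1},
{"translation":[-0.024, 0.005, 0.0],"dr":[0.0, 0.0, -0.032],"hand":-1},
{"translation":[-0.023, 0.005, 0.0],"dr":[0.0, 0.0, -0.031],"hand":-1},
{"translation":[-0.024, 0.004, 0.0],"dr":[0.0, 0.0, -0.032],"hand":-1},
{"translation":[-0.024, 0.005, 0.0],"dr":[0.0, 0.0, -0.032],"hand":-1},
{"translation":[-0.024, 0.005, 0.0],"dr":[0.0, 0.0, -0.032],"hand":-1},
--call
{"translation":[-0.023, 0.005, 0.0],"dr":[0.0, 0.0, -0.032],"hand":-1},
{"translation":[-0.024, 0.004, 0.0],"dr":[0.0, 0.0, -0.032],"hand":-1},
{"translation":[-0.024, 0.005, 0.0],"dr":[0.0, 0.0, -0.032],"hand":-1},
{"translation":[-0.023, 0.005, 0.0],"dr":[0.0, 0.0, -0.032],"hand":-1},
{"translation":[-0.024, 0.004, 0.0],"dr":[0.0, 0.0, -0.032],"hand":-1},
{"translation":[-0.024, 
[... 300 characters left out ...]
, 0.0],"dr":[0.0, 0.0, -0.032],"hand":-1},
{"translation":[-0.024, 0.005, 0.0],"dr":[0.0, 0.0, -0.032],"hand":-1},
{"translation":[-0.024, 0.004, 0.0],"dr":[0.0, 0.0, -0.032],"hand":-1},
{"translation":[-0.024, 0.005, 0.0],"dr":[0.0, 0.0, -0.032],"hand":-1},
{"translation":[-0.023, 0.005, 0.0],"dr":[0.0, 0.0, -0.032],"hand":-1},
{"translation":[-0.024, 0.005, 0.0],"dr":[0.0, 0.0, -0.032],"hand":-1},
{"translation":[-0.024, 0.004, 0.0],"dr":[0.0, 0.0, -0.032],"hand":-1},
end [ 0.43493428 -0.31601169  0.18690705] [2.17941108e+00 2.26194885e+00 6.54162682e-04]
[ 2.00302455 -2.50064241 -2.02620477] [-2.46617217e-01  2.38480099e-01  1.60445520e+00  1.12081992e-03
  1.29676185e+00  9.19146705e-01]
```

The door follows with small forces, so I'll continue.

Request:
drive_tool(
  commands=[
    {"translation": [-0.024, 0.0047, 0], "dr": [0, 0, -0.032], "hand": -1},
    {"translation": [-0.0235, 0.0047, 0], "dr": [0, 0, -0.032], "hand": -1},
    {"translation": [-0.024, 0.0047, 0], "dr": [0, 0, -0.032], "hand": -1},
    {"translation": [-0.0235, 0.0047, 0], "dr": [0, 0, -0.032], "hand": -1},
    {"translation": [-0.024, 0.0047, 0], "dr": [0, 0, -0.032], "hand": -1},
    {"translation": [-0.0235, 0.0047, 0], "dr": [0, 0, -0.032], "hand": -1},
    {"translation": [-0.024, 0.0047, 0], "dr": [0, 0, -0.032], "hand": -1},
    {"translation": [-0.0235, 0.0047, 0], "dr": [0, 0, -0.032], "hand": -1},
  ],
)

```text
clock: 5.8
tcp_pos: [0.4718, -0.1312, 0.187]
orientation: [2.888, 1.233, 0.006]
force: [4.6, -2.1, -3.6]
finger_gap: 0.0102
grasp_force: 30.0
```

Request:
drive_tool(
  commands=[
    {"translation": [-0.024, 0.0047, 0], "dr": [0, 0, -0.032], "hand": -1},
    {"translation": [-0.0235, 0.0047, 0], "dr": [0, 0, -0.032], "hand": -1},
    {"translation": [-0.024, 0.0047, 0], "dr": [0, 0, -0.032], "hand": -1},
    {"translation": [-0.0235, 0.0047, 0], "dr": [0, 0, -0.032], "hand": -1},
    {"translation": [-0.024, 0.0047, 0], "dr": [0, 0, -0.032], "hand": -1},
    {"translation": [-0.0235, 0.0047, 0], "dr": [0, 0, -0.032], "hand": -1},
    {"translation": [-0.024, 0.0047, 0], "dr": [0, 0, -0.032], "hand": -1},
    {"translation": [-0.0235, 0.0047, 0], "dr": [0, 0, -0.032], "hand": -1},
  ],
)

```text
clock: 6.6
tcp_pos: [0.436, -0.2196, 0.187]
orientation: [2.583, 1.783, 0.009]
force: [7.3, 0.3, -4.3]
finger_gap: 0.0108
grasp_force: 30.0
```

```bash
sed -i 's/N=24/N=8/;s/print(p,/print(ctrl.state()["joints"],ctrl.state()["force"],p,/' arc.py; python3 arc.py
```

```text
[-0.61306398  0.15387271  1.71590993  0.00496504  1.26721144 -0.25216882] [ 7.3150535   0.27090437 -4.30194421] [ 0.43598262 -0.21959536  0.18697748] 0.010848668229673895 30.009260773658752
r 0.2395549150891576
phi0 1.1969348319259412
--call
{"translation":[-0.024, 0.005, 0.0],"dr":[0.004, -0.002, -0.032],"hand":-1},
{"translation":[-0.023, 0.004, 0.0],"dr":[0.0, 0.0, -0.032],"hand":-1},
{"translation":[-0.024, 0.005, 0.0],"dr":[0.0, 0.0, -0.032],"hand":-1},
{"translation":[-0.024, 0.004, 0.0],"dr":[0.0, 0.0, -0.032],"hand":-1},
{"translation":[-0.023, 0.005, 0.0],"dr":[0.0, 0.0, -0.032],"hand":-1},
{"translation":[-0.024, 0.005, 0.0],"dr":[0.0, 0.0, -0.032],"hand":-1},
{"translation":[-0.024, 0.004, 0.0],"dr":[0.0, 0.0, -0.033],"hand":-1},
{"translation":[-0.024, 0.005, 0.0],"dr":[0.0, 0.0, -0.032],"hand":-1},
end [ 0.43661823 -0.31572793  0.18692026] [-2.17466437e+00 -2.26644799e+00  1.32458428e-04]
```

Request:
drive_tool(
  commands=[
    {"translation": [-0.024, 0.006, 0], "dr": [0, 0, -0.032], "hand": -1},
    {"translation": [-0.0235, 0.006, 0], "dr": [0, 0, -0.032], "hand": -1},
    {"translation": [-0.024, 0.005, 0], "dr": [0, 0, -0.032], "hand": -1},
    {"translation": [-0.0235, 0.005, 0], "dr": [0, 0, -0.032], "hand": -1},
    {"translation": [-0.024, 0.005, 0], "dr": [0, 0, -0.032], "hand": -1},
    {"translation": [-0.0235, 0.005, 0], "dr": [0, 0, -0.032], "hand": -1},
    {"translation": [-0.024, 0.005, 0], "dr": [0, 0, -0.032], "hand": -1},
    {"translation": [-0.02, 0.005, 0], "dr": [0, 0, -0.028], "hand": -1},
  ],
)

```text
clock: 7.4
tcp_pos: [0.4373, -0.3137, 0.1869]
orientation: [2.184, 2.258, 0.006]
force: [2.3, 1.1, 2.0]
finger_gap: 0.0103
grasp_force: 30.0
```

Request:
drive_tool(
  commands=[
    {"translation": [0, 0, 0], "dr": [0, 0, 0], "hand": -1},
    {"translation": [0, 0, 0], "dr": [0, 0, 0], "hand": -0.6},
    {"translation": [0, 0, 0], "dr": [0, 0, 0], "hand": -0.5},
    {"translation": [0, 0, 0], "dr": [0, 0, 0], "hand": -0.5},
    {"translation": [0, 0, -0.05], "dr": [0, 0, 0], "hand": -0.5},
    {"translation": [0, 0, -0.07], "dr": [0, 0, 0], "hand": 0},
    {"translation": [0, 0, -0.07], "dr": [0, 0, 0], "hand": 0.5},
    {"translation": [0, 0, -0.05], "dr": [0, 0, 0], "hand": 1},
  ],
)

```text
clock: 8.2
tcp_pos: [0.4359, -0.314, 0.3087]
orientation: [2.186, 2.255, 0.001]
force: [-0.2, 0.9, -0.1]
finger_gap: 0.044
grasp_force: 0.0
```

```bash
python3 - <<'E'
from h import *
s=ctrl.state(); print({k:np.round(s[k],3) for k in('clock','joints','tcp_pos','orientation','force')})
for n in('top','scene'):
    c,im,d=grab(n,n+'1.png')
    v,u=np.mgrid[:420,:560]; P=world(c,u,v,d)
    m=(P[...,2]>.232)&(P[...,2]<.248)&(P[...,0]>.36)&(P[...,0]<.655)&(P[...,1]>-.33)&(P[...,1]<-.1)
    k,l,st,ct=cv2.connectedComponentsWithStats(m.astype(np.uint8)); i=1+st[1:,4].argmax(); q=P[l==i]
    print(n,len(q),cv2.minAreaRect(q[:,:2].astype(np.float32)*1000),q[:,2].mean())
    r,g,b=[im[...,i].astype(int) for i in range(3)]
    m=(b>r+40)&(b>g+25)&(P[...,0]>.4)&(P[...,0]<.68)&(P[...,1]>-.33)&(P[...,1]<-.05)&(P[...,2]>.04)
    q=P[m]; print('peg',len(q),q.min(0) if len(q) else'',q.max(0) if len(q) else'')
    if len(q):
        t=q[q[:,2]>.115]; print('tip pts',len(t),t.mean(0))
        # cylinder body
E
```

```text
{'clock': np.float64(8.2), 'joints': array([-7.540e-01,  1.770e-01,  1.387e+00,  1.000e-03,  1.577e+00,
       -7.860e-01]), 'tcp_pos': array([ 0.436, -0.314,  0.309]), 'orientation': array([2.186e+00, 2.255e+00, 1.000e-03]), 'force': array([-0.231,  0.895, -0.086])}
top 774 ((529.1106567382812, -269.607177734375), (252.20223999023438, 16.848987579345703), 2.3390626907348633) 0.23842479624904642
peg 110 [ 0.53952914 -0.20696473  0.06300016] [ 0.5635712  -0.18262764  0.12895021]
tip pts 58 [ 0.55277381 -0.19702774  0.12127067]
scene 728 ((527.558349609375, -269.29345703125), (255.00193786621094, 16.017913818359375), 2.4149742126464844) 0.24008583942123599
peg 174 [ 0.542732   -0.21573754  0.06108842] [ 0.56924184 -0.18913151  0.13049143]
tip pts 73 [ 0.55484958 -0.20147898  0.12189408]
```

View pics/top1.png

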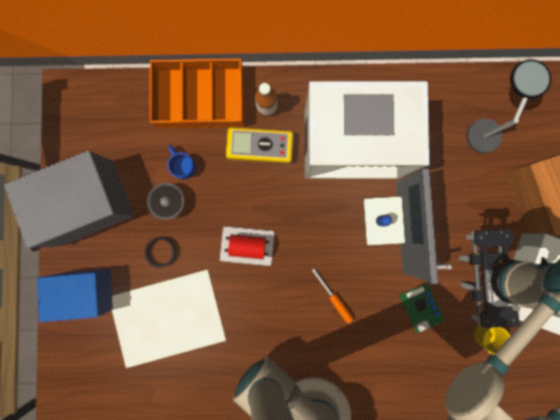

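The door now stands at about 1.61 rad. In the top view the blue peg is at (385,221) on the white ledge, about (0.5535, -0.199). The cup is undisturbed at (247,247).

```bash
python3 -c "
from h import *
rows([((.480,.17,.22),down(-.115),16,1)])"
```

```text
--call
{"translation":[0.06, 0.007, 0.011],"dr":[0.0, 0.0, 0.006],"hand":1},
{"translation":[0.061, 0.007, 0.011],"dr":[0.0, 0.0, 0.006],"hand":1},
{"translation":[0.061, 0.006, 0.011],"dr":[0.0, 0.0, 0.006],"hand":1},
{"translation":[0.061, 0.005, 0.011],"dr":[0.0, 0.0, 0.006],"hand":1},
{"translation":[0.061, 0.005, 0.011],"dr":[0.0, 0.0, 0.006],"hand":1},
{"translation":[0.061, 0.004, 0.011],"dr":[0.0, 0.0, 0.006],"hand":1},
{"translation":[0.061, 0.004, 0.011],"dr":[0.0, 0.0, 0.006],"hand":1},
{"translation":[0.061, 0.003, 0.011],"dr":[0.0, 0.0, 0.006],"hand":1},
--call
{"translation":[0.061, 0.003, 0.011],"dr":[0.0, 0.0, 0.006],"hand":1},
{"translation":[0.061, 0.002, 0.011],"dr":[0.0, 0.0, 0.006],"hand":1},
{"translation":[0.061, 0.002, 0.011],"dr":[0.001, 0.0, 0.006],"hand":1},
{"translation":[0.06, 0.001, 0.011],"dr":[0.0, 0.0, 0.005],"hand":1},
{"translation":[0.061, 0.0, 0.011],"dr":[0.001, 0.0, 0.006],"hand":1},
{"translation":[0.061, 0.0, 0.012],"dr":[0.0, 0.001, 0.005],"hand":1},
{"translation":[0.06, -0.001, 0.011],"dr":[0.001, 0.0, 0.006],"hand":1},
{"translation":[0.06, -0.001, 0.012],"dr":[0.0, 0.001, 0.005],"hand":1},
end [0.47975292 0.16978707 0.21989514] [2.34518779e+00 2.09007457e+00 7.10761208e-04]
```

Request:
drive_tool(
  commands=[
    {"translation": [0.06, 0.007, 0], "dr": [0, 0, 0.006], "hand": 1},
    {"translation": [0.061, 0.007, 0.011], "dr": [0, 0, 0.006], "hand": 1},
    {"translation": [0.061, 0.006, 0.011], "dr": [0, 0, 0.006], "hand": 1},
    {"translation": [0.061, 0.005, 0.011], "dr": [0, 0, 0.006], "hand": 1},
    {"translation": [0.061, 0.005, 0.011], "dr": [0, 0, 0.006], "hand": 1},
    {"translation": [0.061, 0.004, 0.011], "dr": [0, 0, 0.006], "hand": 1},
    {"translation": [0.061, 0.004, 0.011], "dr": [0, 0, 0.006], "hand": 1},
    {"translation": [0.061, 0.003, 0.011], "dr": [0, 0, 0.006], "hand": 1},
  ],
)

```text
clock: 9.1
tcp_pos: [0.4557, -0.069, 0.2666]
orientation: [-2.268, -2.168, 0.001]
force: [0.5, 0.4, -0.4]
finger_gap: 0.0942
grasp_force: 0.0
```

Request:
drive_tool(
  commands=[
    {"translation": [0.061, 0.003, 0.011], "dr": [0, 0, 0.006], "hand": 1},
    {"translation": [0.061, 0.002, 0.011], "dr": [0, 0, 0.006], "hand": 1},
    {"translation": [0.061, 0.002, 0.011], "dr": [0, 0, 0.006], "hand": 1},
    {"translation": [0.06, 0.001, 0.011], "dr": [0, 0, 0.005], "hand": 1},
    {"translation": [0.061, 0, 0.011], "dr": [0, 0, 0.006], "hand": 1},
    {"translation": [0.061, 0, 0.012], "dr": [0, 0, 0.005], "hand": 1},
    {"translation": [0.06, -0.001, 0.012], "dr": [0, 0, 0.006], "hand": 1},
    {"translation": [0.06, -0.001, 0.02], "dr": [0, 0, 0.005], "hand": 1},
  ],
)

```text
clock: 9.9
tcp_pos: [0.4773, 0.1721, 0.2179]
orientation: [-2.344, -2.089, 0.001]
force: [-0.2, -0.6, -0.3]
finger_gap: 0.0941
grasp_force: 0.0
```

```bash
python3 - <<'E'
from h import *
s=ctrl.state(); print({k:np.round(s[k],3) for k in('clock','joints','tcp_pos','orientation','force')})
c,im,d=grab('wrist','w2.png')
v,u=np.mgrid[:420,:560]; P=world(c,u,v,d)
r,g,b=[im[...,i].astype(int) for i in range(3)]
m=(r>90)&(g<70)&(b<70)&(r>2*g)&(P[...,2]>.03)&(P[...,2]<.09)
k,l,st,ct=cv2.connectedComponentsWithStats(m.astype(np.uint8)); i=1+st[1:,4].argmax(); q=P[l==i]
print('cup',len(q),np.percentile(q[:,2],98),cv2.minAreaRect(q[:,:2].astype(np.float32)*1000),ct[i])
# cylinder fit on surface
from scipy.optimize import least_squares
def f(p):
    a=np.array([np.cos(p[2]),np.sin(p[2])]); lat=(q[:,:2]-p[:2])@[-a[1],a[0]]
    return np.hypot(lat,q[:,2]-p[3])-.032
p=least_squares(f,[.486,.18,1.456,.041],loss='soft_l1',f_scale=.001).x; a=np.array([np.cos(p[2]),np.sin(p[2])])
al=q[:,:2]@a; e=np.percentile(al,[.5,99.5]); print('fit',p, 'length',np.diff(e)); mid=(e.mean())*a; perp=np.array([-a[1],a[0]])
print('mid',mid+perp*(p[:2]@perp))
print(pix(c,[.486,.18,.073]))
E
```

```text
{'clock': np.float64(9.9), 'joints': array([2.080e-01, 1.670e-01, 1.620e+00, 1.000e-03, 1.356e+00, 3.230e-01]), 'tcp_pos': array([0.477, 0.172, 0.218]), 'orientation': array([-2.344e+00, -2.089e+00,  1.000e-03]), 'force': array([-0.162, -0.59 , -0.325])}
cup 5864 0.07404491880227596 ((485.4797058105469, 180.53204345703125), (99.97509765625, 62.850215911865234), 83.58097839355469) [287.64171214 180.3207708 ]
fit [0.84440822 3.38080443 1.45921184 0.04120557] length [0.098716]
mid [0.4858472  0.18079317]
(np.float64(288.67592562951484), np.float64(185.09209125649244))
```

View pics/w2.png

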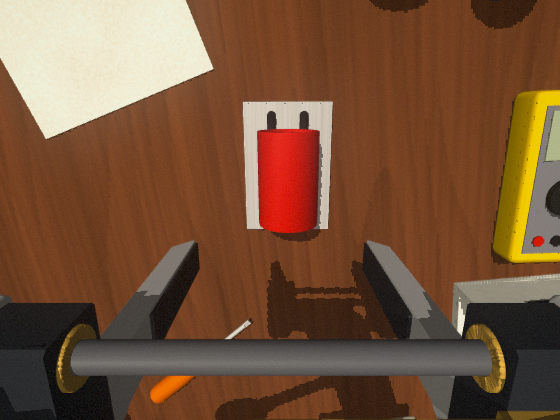

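The cup is centred at (288,180), its closed end facing down in the picture and its mouth towards +y. The cylinder fit gives the mid at (0.486, 0.181, 0.041) and a yaw of 1.459. I'll descend and grip.

```bash
python3 -c "
from h import *
rows([((.486,.1807,.10),down(1.459-np.pi/2),4,1),((.486,.1807,.0225),down(1.459-np.pi/2),4,1)])"
```

```text
--call
{"translation":[0.002, 0.005, 0.058],"dr":[-0.001, -0.001, 0.0],"hand":1},
{"translation":[0.003, 0.005, 0.058],"dr":[-0.001, -0.001, 0.0],"hand":1},
{"translation":[0.003, 0.004, 0.058],"dr":[-0.001, 0.0, -0.001],"hand":1},
{"translation":[0.002, 0.004, 0.058],"dr":[-0.001, -0.001, 0.0],"hand":1},
{"translation":[0.0, 0.0, 0.039],"dr":[0.0, 0.0, 0.0],"hand":1},
{"translation":[0.0, 0.0, 0.039],"dr":[0.0, 0.0, 0.0],"hand":1},
{"translation":[0.0, 0.0, 0.038],"dr":[0.0, 0.0, 0.0],"hand":1},
{"translation":[0.0, 0.0, 0.039],"dr":[0.0, 0.0, 0.0],"hand":1},
end [0.4858046  0.18050089 0.02240047] [2.34188098e+00 2.09320043e+00 7.57147863e-04]
```

Request:
drive_tool(
  commands=[
    {"translation": [0.002, 0.005, 0.058], "dr": [-0.001, -0.001, 0], "hand": 1},
    {"translation": [0.003, 0.005, 0.058], "dr": [-0.001, -0.001, 0], "hand": 1},
    {"translation": [0.003, 0.004, 0.058], "dr": [-0.001, 0, -0.001], "hand": 1},
    {"translation": [0.002, 0.004, 0.058], "dr": [-0.001, -0.001, 0], "hand": 1},
    {"translation": [0, 0, 0.039], "dr": [0, 0, 0], "hand": 1},
    {"translation": [0, 0, 0.039], "dr": [0, 0, 0], "hand": 1},
    {"translation": [0, 0, 0.038], "dr": [0, 0, 0], "hand": 1},
    {"translation": [0, 0, 0.039], "dr": [0, 0, 0], "hand": 1},
  ],
  force=20,
)

```text
clock: 10.75
tcp_pos: [0.4868, 0.1741, 0.0239]
orientation: [2.34, 2.089, -0.001]
force: [0.0, 0.8, -0.2]
finger_gap: 0.0939
grasp_force: 0.0
```

Request:
drive_tool(
  commands=[
    {"translation": [0, 0, 0], "dr": [0, 0, 0], "hand": 0.2},
    {"translation": [0, 0, 0], "dr": [0, 0, 0], "hand": 0.2},
    {"translation": [0, 0, 0], "dr": [0, 0, 0], "hand": 0.2},
    {"translation": [0, 0, 0], "dr": [0, 0, 0], "hand": 0.2},
    {"translation": [0, 0, 0], "dr": [0, 0, 0], "hand": 0.1},
    {"translation": [0, 0, 0], "dr": [0, 0, 0], "hand": 0},
    {"translation": [0, 0, 0], "dr": [0, 0, 0], "hand": 0},
    {"translation": [0, 0, 0], "dr": [0, 0, 0], "hand": 0},
  ],
  force=20,
)

```text
clock: 11.55
tcp_pos: [0.4875, 0.175, 0.0265]
orientation: [2.34, 2.088, 0.001]
force: [-4.7, 1.8, 5.1]
finger_gap: 0.0623
grasp_force: 19.9
```

```bash
cat >> h.py <<'E'
def horiz(b):
    "tool z horizontal at azimuth b, tool x straight down"
    z=np.array([np.cos(b),np.sin(b),0]); x=np.array([0,0,-1.]); return R.from_matrix(np.stack([x,np.cross(z,x),z],1))
E
python3 -c "
from h import *
s=ctrl.state();print(np.round(s['joints'],4),s['tcp_pos'],s['finger_gap'])
p,r=pose()
rows([(p+[0,0,.2],r,5,0),((.49,.10,.27),horiz(1.459-np.pi),19,0)])"
```

```text
[ 0.2133  0.3579  1.886  -0.0051  0.8943  0.3303] [0.48750422 0.17498952 0.02650219] 0.06228315370260663
--call
{"translation":[0.0, 0.0, -0.08],"dr":[0.0, 0.0, 0.0],"hand":0},
{"translation":[0.0, 0.0, -0.08],"dr":[0.0, 0.0, 0.0],"hand":0},
{"translation":[0.0, 0.001, -0.08],"dr":[0.0, 0.0, 0.0],"hand":0},
{"translation":[-0.001, 0.0, -0.08],"dr":[0.0, 0.0, 0.0],"hand":0},
{"translation":[0.0, 0.001, -0.08],"dr":[0.0, 0.0, 0.0],"hand":0},
{"translation":[-0.008, 0.001, -0.005],"dr":[0.0, -0.053, 0.0],"hand":0},
{"translation":[-0.008, 0.001, -0.004],"dr":[0.0, -0.053, 0.0],"hand":0},
{"translation":[-0.008, 0.001, -0.003],"dr":[0.0, -0.052, 0.0],"hand":0},
--call
{"translation":[-0.009, 0.001, -0.002],"dr":[0.0, -0.053, 0.0],"hand":0},
{"translation":[-0.009, 0.001, -0.002],"dr":[0.0, -0.052, 0.0],"hand":0},
{"translation":[-0.009, 0.001, -0.001],"dr":[0.0, -0.053, 0.0],"hand":0},
{"translation":[-0.009, 0.001, 0.0],"dr":[0.0, -0.052, 0.0],"hand":0},
{"translation":[-0.009, 0.001, 0.0],"dr":[0.0, -0.053, 0.0],"hand":0},
{"translation":[-0.009, 0.001, 0.001],"dr":[0.0, -0.052, 0.0],"hand":0},
{"translation":[-0.009, 0.001, 0.002],"dr":[0.0, -0.053, 0.0],"hand":0},
{"translation":[-0.009, 0.001, 0.003],"dr":[0.0, -0.052, 0.0],"hand":0},
--call
{"translation":[-0.008, 0.001, 0.003],"dr":[0.0, -0.053, 0.0],"hand":0},
{"translation":[-0.008, 0.001, 0.004],"dr":[0.0, -0.052, 0.0],"hand":0},
{"translation":[-0.008, 0.002, 0.005],"dr":[0.0, -0.053, -0.001],"hand":0},
{"translation":[-0.007, 0.001, 0.005],"dr":[0.0, -0.052, 0.0],"hand":0},
{"translation":[-0.007, 0.002, 0.006],"dr":[0.0, -0.053, -0.001],"hand":0},
{"translation":[-0.006, 0.001, 0.007],"dr":[0.0, -0.052, 0.0],"hand":0},
{"translation":[-0.006, 0.002, 0.007],"dr":[0.0, -0.053, -0.001],"hand":0},
{"translation":[-0.005, 0.001, 0.007],"dr":[0.0, -0.052, 0.0],"hand":0},
end [0.48998266 0.10010119 0.26996842] [ 1.2918604   1.15422725 -1.29133638]
```

Request:
drive_tool(
  commands=[
    {"translation": [0, 0, -0.03], "dr": [0, 0, 0], "hand": 0},
    {"translation": [0, 0, -0.06], "dr": [0, 0, 0], "hand": 0},
    {"translation": [0, 0, -0.08], "dr": [0, 0, 0], "hand": 0},
    {"translation": [0, 0, -0.08], "dr": [0, 0, 0], "hand": 0},
    {"translation": [0, 0, -0.08], "dr": [0, 0, 0], "hand": 0},
    {"translation": [-0.008, 0.001, -0.05], "dr": [0, -0.03, 0], "hand": 0},
    {"translation": [-0.008, 0.001, -0.03], "dr": [0, -0.053, 0], "hand": 0},
    {"translation": [-0.008, 0.001, -0.01], "dr": [0, -0.052, 0], "hand": 0},
  ],
)

```text
clock: 12.35
tcp_pos: [0.4898, 0.1644, 0.2396]
orientation: [2.225, 1.981, -0.228]
force: [-1.2, -0.1, -1.8]
finger_gap: 0.0624
grasp_force: 19.9
```

Request:
drive_tool(
  commands=[
    {"translation": [-0.009, 0.001, -0.002], "dr": [0, -0.053, 0], "hand": 0},
    {"translation": [-0.009, 0.001, -0.002], "dr": [0, -0.053, 0], "hand": 0},
    {"translation": [-0.009, 0.001, -0.001], "dr": [0, -0.053, 0], "hand": 0},
    {"translation": [-0.009, 0.001, 0], "dr": [0, -0.053, 0], "hand": 0},
    {"translation": [-0.009, 0.001, 0], "dr": [0, -0.053, 0], "hand": 0},
    {"translation": [-0.009, 0.001, 0.001], "dr": [0, -0.053, 0], "hand": 0},
    {"translation": [-0.009, 0.001, 0.002], "dr": [0, -0.053, 0], "hand": 0},
    {"translation": [-0.009, 0.001, 0.003], "dr": [0, -0.053, 0], "hand": 0},
  ],
)

```text
clock: 13.15
tcp_pos: [0.4891, 0.1329, 0.2537]
orientation: [1.804, 1.607, -0.844]
force: [0.5, -0.2, -1.4]
finger_gap: 0.0623
grasp_force: 19.9
```

```bash
python3 -c "
from h import *
s=ctrl.state();print(np.round(s['joints'],4),s['tcp_pos'],s['finger_gap'],s['grasp_force'],s['clock'])
print(pose()[1].as_matrix().round(3))
rows([((.49,.10,.27),horiz(1.459-np.pi),10,0)])"
```

```text
[ 0.5905  0.4853  1.4113 -0.6621  1.8393  0.7266] [0.4891003  0.132862   0.25370582] 0.06231558258239472 19.887765058956575 13.15
[[ 0.077  0.994 -0.081]
 [ 0.631 -0.111 -0.768]
 [-0.772  0.008 -0.636]]
--call
{"translation":[-0.007, 0.001, 0.003],"dr":[0.0, -0.044, 0.0],"hand":0},
{"translation":[-0.006, 0.001, 0.003],"dr":[0.0, -0.044, -0.001],"hand":0},
{"translation":[-0.006, 0.001, 0.004],"dr":[0.0, -0.044, -0.001],"hand":0},
{"translation":[-0.006, 0.001, 0.004],"dr":[0.0, -0.044, 0.0],"hand":0},
{"translation":[-0.006, 0.001, 0.005],"dr":[0.0, -0.044, -0.001],"hand":0},
{"translation":[-0.005, 0.001, 0.005],"dr":[0.0, -0.044, 0.0],"hand":0},
{"translation":[-0.005, 0.001, 0.005],"dr":[0.0, -0.044, -0.001],"hand":0},
{"translation":[-0.004, 0.001, 0.006],"dr":[0.001, -0.043, 0.0],"hand":0},
--call
{"translation":[-0.004, 0.001, 0.006],"dr":[0.0, -0.044, -0.001],"hand":0},
{"translation":[-0.004, 0.0, 0.007],"dr":[0.001, -0.043, 0.0],"hand":0},
end [0.48988923 0.09980405 0.26995837] [ 1.29200903  1.15417022 -1.29046767]
```

Tipping the tool to the right drives j4 towards its -1.18 limit, so a fully horizontal place isn't reachable. Instead I'll put the cup back and regrip it with the tool leaning 45° towards the closed end. Placing then needs only a 45° lean the other way.

```bash
python3 -c "
from h import *
D=down(1.459-np.pi/2)
D=R.from_rotvec([2.34,2.088,0.001])
rows([((.4875,.175,.22),D,8,0),((.4875,.175,.0285),D,8,0)])"
```

```text
--call
{"translation":[0.013, -0.002, -0.003],"dr":[0.0, 0.07, 0.0],"hand":0},
{"translation":[0.013, -0.002, -0.001],"dr":[0.0, 0.07, 0.0],"hand":0},
{"translation":[0.013, -0.002, 0.0],"dr":[0.0, 0.07, 0.0],"hand":0},
{"translation":[0.013, -0.001, 0.002],"dr":[0.001, 0.07, 0.0],"hand":0},
{"translation":[0.013, -0.002, 0.003],"dr":[0.0, 0.07, 0.0],"hand":0},
{"translation":[0.013, -0.001, 0.005],"dr":[0.001, 0.07, 0.0],"hand":0},
{"translation":[0.012, -0.002, 0.006],"dr":[0.0, 0.07, 0.0],"hand":0},
{"translation":[0.012, -0.001, 0.007],"dr":[0.0, 0.07, 0.001],"hand":0},
--call
{"translation":[0.0, 0.0, 0.048],"dr":[0.0, 0.0, 0.0],"hand":0},
{"translation":[0.0, 0.0, 0.048],"dr":[0.0, 0.0, 0.0],"hand":0},
{"translation":[0.0, 0.0, 0.048],"dr":[0.0, 0.0, 0.0],"hand":0},
{"translation":[0.0, 0.0, 0.048],"dr":[0.0, 0.0, 0.0],"hand":0},
{"translation":[0.0, -0.001, 0.048],"dr":[0.0, 0.0, 0.0],"hand":0},
{"translation":[0.0, 0.0, 0.048],"dr":[0.0, 0.0, 0.0],"hand":0},
{"translation":[0.0, -0.001, 0.048],"dr":[0.0, 0.0, 0.0],"hand":0},
{"translation":[0.001, 0.0, 0.047],"dr":[0.001, 0.0, 0.0],"hand":0},
end [0.48756908 0.17508534 0.02863638] [2.34151865e+00 2.08787339e+00 1.06361098e-03]
```

Request:
drive_tool(
  commands=[
    {"translation": [0.013, -0.002, -0.003], "dr": [0, 0.07, 0], "hand": 0},
    {"translation": [0.013, -0.002, -0.001], "dr": [0, 0.07, 0], "hand": 0},
    {"translation": [0.013, -0.002, 0], "dr": [0, 0.07, 0], "hand": 0},
    {"translation": [0.013, -0.001, 0.002], "dr": [0.001, 0.07, 0], "hand": 0},
    {"translation": [0.013, -0.002, 0.003], "dr": [0, 0.07, 0], "hand": 0},
    {"translation": [0.013, -0.001, 0.005], "dr": [0.001, 0.07, 0], "hand": 0},
    {"translation": [0.012, -0.002, 0.006], "dr": [0, 0.07, 0], "hand": 0},
    {"translation": [0.012, -0.001, 0.007], "dr": [0, 0.07, 0.001], "hand": 0},
  ],
)

```text
clock: 13.95
tcp_pos: [0.4875, 0.1747, 0.2212]
orientation: [2.344, 2.087, 0.011]
force: [0.8, -0.7, -1.1]
finger_gap: 0.0624
grasp_force: 19.9
```

Request:
drive_tool(
  commands=[
    {"translation": [0, 0, 0.06], "dr": [0, 0, 0], "hand": 0},
    {"translation": [0, 0, 0.07], "dr": [0, 0, 0], "hand": 0},
    {"translation": [0, 0, 0.07], "dr": [0, 0, 0], "hand": 0},
    {"translation": [0, 0, 0.07], "dr": [0, 0, 0], "hand": 0},
    {"translation": [0, 0, 0.05], "dr": [0, 0, 0], "hand": 0},
    {"translation": [0, 0, 0.03], "dr": [0, 0, 0], "hand": 0},
    {"translation": [0, 0, 0], "dr": [0, 0, 0], "hand": 0},
    {"translation": [0, 0, 0], "dr": [0, 0, 0], "hand": 0},
  ],
)

```text
clock: 14.75
tcp_pos: [0.4877, 0.1741, 0.0457]
orientation: [2.343, 2.086, 0.003]
force: [-0.1, -1.0, -1.2]
finger_gap: 0.0627
grasp_force: 19.9
```

```bash
python3 -c "
from h import *
s=ctrl.state();print(np.round(s['joints'],4),s['tcp_pos'],s['orientation'],s['force'])
D=R.from_rotvec([2.34,2.088,0.001])
rows([((.4875,.175,.0275),D,4,0)],dec=4)"
```

```text
[ 0.2107  0.3335  1.8637 -0.0035  0.9407  0.3287] [0.48767201 0.17413227 0.04566211] [2.3432666  2.08614406 0.00277914] [-0.0768568  -1.00785566 -1.16425267]
--call
{"translation":[0.0004, -0.0002, 0.0091],"dr":[0.0, -0.0003, -0.0004],"hand":0},
{"translation":[0.0005, -0.0002, 0.0091],"dr":[0.0, -0.0002, -0.0003],"hand":0},
{"translation":[0.0004, -0.0001, 0.0091],"dr":[0.0, -0.0003, -0.0004],"hand":0},
{"translation":[0.0005, -0.0002, 0.009],"dr":[-0.0001, -0.0002, -0.0003],"hand":0},
end [0.4875017  0.17501896 0.02750886] [2.34010719e+00 2.08794160e+00 1.09498370e-03]
```

Request:
drive_tool(
  commands=[
    {"translation": [0, 0, 0.012], "dr": [0, 0, 0], "hand": 0},
    {"translation": [0, 0, 0.012], "dr": [0, 0, 0], "hand": 0},
    {"translation": [0, 0, 0.008], "dr": [0, 0, 0], "hand": 0},
    {"translation": [0, 0, 0.004], "dr": [0, 0, 0], "hand": 0},
    {"translation": [0, 0, 0], "dr": [0, 0, 0], "hand": 0},
    {"translation": [0, 0, 0], "dr": [0, 0, 0], "hand": 0.5},
    {"translation": [0, 0, 0], "dr": [0, 0, 0], "hand": 0.5},
    {"translation": [0, 0, 0], "dr": [0, 0, 0], "hand": 1},
  ],
)

```text
clock: 15.55
tcp_pos: [0.4873, 0.1742, 0.0277]
orientation: [2.344, 2.086, 0.003]
force: [-0.0, 0.3, -0.2]
finger_gap: 0.0758
grasp_force: 0.0
```

Request:
drive_tool(
  commands=[
    {"translation": [0, 0, 0], "dr": [0, 0, 0], "hand": 1},
    {"translation": [0, 0, 0], "dr": [0, 0, 0], "hand": 1},
    {"translation": [0, 0, 0], "dr": [0, 0, 0], "hand": 1},
    {"translation": [0, 0, -0.04], "dr": [0, 0, 0], "hand": 1},
    {"translation": [0, 0, -0.06], "dr": [0, 0, 0], "hand": 1},
    {"translation": [0, 0, -0.08], "dr": [0, 0, 0], "hand": 1},
    {"translation": [0, 0, -0.08], "dr": [0, 0, 0], "hand": 1},
    {"translation": [0, 0, -0.08], "dr": [0, 0, 0], "hand": 1},
  ],
)

```text
clock: 16.35
tcp_pos: [0.4861, 0.1744, 0.1989]
orientation: [2.344, 2.087, 0.001]
force: [1.2, 0.7, -0.1]
finger_gap: 0.0942
grasp_force: 0.0
```

```bash
cat > cup.py <<'E'
from h import *
from scipy.optimize import least_squares
s=ctrl.state(); print({k:np.round(s[k],3) for k in('clock','joints','tcp_pos','orientation','force','finger_gap')})
c,im,d=grab('wrist','w3.png')
v,u=np.mgrid[:420,:560]; P=world(c,u,v,d)
r,g,b=[im[...,i].astype(int) for i in range(3)]
m=(r>90)&(g<70)&(b<70)&(r>2*g)&(P[...,2]>.03)&(P[...,2]<.09)
k,l,st,ct=cv2.connectedComponentsWithStats(m.astype(np.uint8)); i=1+st[1:,4].argmax(); q=P[l==i]
def f(p):
    a=np.array([np.cos(p[2]),np.sin(p[2])]); lat=(q[:,:2]-p[:2])@[-a[1],a[0]]
    return np.hypot(lat,q[:,2]-p[3])-.032
p=least_squares(f,[.486,.18,1.456,.041],loss='soft_l1',f_scale=.001).x; a=np.array([np.cos(p[2]),np.sin(p[2])])
al=q[:,:2]@a; e=np.percentile(al,[.5,99.5]); perp=np.array([-a[1],a[0]])
mid=e.mean()*a+perp*(p[:2]@perp)
print('yaw,z',p[2:],'length',np.diff(e),'mid',mid,'n',len(q),ct[i])
E
python3 cup.py
```

```text
{'clock': np.float64(16.35), 'joints': array([ 0.212,  0.19 ,  1.638, -0.003,  1.31 ,  0.328]), 'tcp_pos': array([0.486, 0.174, 0.199]), 'orientation': array([2.344e+00, 2.087e+00, 1.000e-03]), 'force': array([ 1.217,  0.695, -0.12 ]), 'finger_gap': np.float64(0.094)}
yaw,z [1.42521333 0.04171817] length [0.09881869] mid [0.48725813 0.17909302] n 6395 [280.16137608 188.96497263]
```

```bash
cat >> h.py <<'E'
def lean(mu,th):
    "mouth azimuth mu; tool leaned th from straight down towards mu"
    return down(mu-np.pi/2)*R.from_euler('y',th)
E
python3 -c "
from h import *
T=lean(1.43,np.pi/4); z=T.as_matrix()[:,2]; m=np.array([.4873,.1792,.041]); print(z,T.as_rotvec(),m+.0188*z)
rows([(m+(.0188-.11)*z,T,8,1),(m+(.0188)*z,T,8,1)])"
```

```text
[ 0.09922943  0.70010965 -0.70710678] [-1.89851199 -1.64840242 -0.78638942] [0.48916551 0.19236206 0.02770639]
--call
{"translation":[-0.015, -0.002, 0.025],"dr":[0.0, 0.062, 0.002],"hand":1},
{"translation":[-0.018, -0.002, 0.023],"dr":[0.0, 0.062, 0.002],"hand":1},
{"translation":[-0.02, -0.001, 0.022],"dr":[0.0, 0.062, 0.003],"hand":1},
{"translation":[-0.022, -0.001, 0.02],"dr":[0.001, 0.062, 0.002],"hand":1},
{"translation":[-0.024, -0.001, 0.017],"dr":[0.0, 0.063, 0.003],"hand":1},
{"translation":[-0.025, -0.001, 0.015],"dr":[0.001, 0.062, 0.002],"hand":1},
{"translation":[-0.027, -0.001, 0.012],"dr":[0.0, 0.063, 0.003],"hand":1},
{"translation":[-0.027, -0.002, 0.01],"dr":[0.001, 0.062, 0.002],"hand":1},
--call
{"translation":[0.0, 0.0, 0.027],"dr":[0.0, 0.0, 0.0],"hand":1},
{"translation":[0.0, 0.0, 0.028],"dr":[0.0, 0.0, 0.0],"hand":1},
{"translation":[0.0, 0.0, 0.027],"dr":[0.0, 0.0, 0.0],"hand":1},
{"translation":[0.0, 0.0, 0.028],"dr":[0.0, 0.0, 0.0],"hand":1},
{"translation":[0.0, 0.0, 0.027],"dr":[0.0, 0.0, 0.0],"hand":1},
{"translation":[0.0, 0.0, 0.028],"dr":[0.0, 0.0, 0.0],"hand":1},
{"translation":[0.0, 0.0, 0.027],"dr":[0.0, 0.0, 0.0],"hand":1},
{"translation":[0.0, 0.0, 0.028],"dr":[0.0, 0.0, 0.0],"hand":1},
end [0.48908764 0.19249042 0.027718  ] [-1.89832646 -1.64869085 -0.78619031]
```

Request:
drive_tool(
  commands=[
    {"translation": [-0.015, -0.002, 0.025], "dr": [0, 0.062, 0.002], "hand": 1},
    {"translation": [-0.018, -0.002, 0.023], "dr": [0, 0.062, 0.002], "hand": 1},
    {"translation": [-0.02, -0.001, 0.022], "dr": [0, 0.062, 0.003], "hand": 1},
    {"translation": [-0.022, -0.001, 0.02], "dr": [0.001, 0.062, 0.002], "hand": 1},
    {"translation": [-0.024, -0.001, 0.017], "dr": [0, 0.063, 0.003], "hand": 1},
    {"translation": [-0.025, -0.001, 0.015], "dr": [0.001, 0.062, 0.002], "hand": 1},
    {"translation": [-0.027, -0.001, 0.012], "dr": [0, 0.063, 0.003], "hand": 1},
    {"translation": [-0.027, -0.002, 0.01], "dr": [0.001, 0.062, 0.002], "hand": 1},
  ],
)

```text
clock: 17.2
tcp_pos: [0.4736, 0.1132, 0.0973]
orientation: [-1.901, -1.642, -0.776]
force: [0.5, 0.1, -0.6]
finger_gap: 0.094
grasp_force: 0.0
```

```bash
python3 cup.py; python3 -c "
from h import *
T=lean(1.435,np.pi/4); z=T.as_matrix()[:,2]; m=np.array([.4873,.1792,.041])
rows([(m+(.0188)*z,T,7,1)],dec=4)"
```

```text
{'clock': np.float64(17.2), 'joints': array([-0.5  ,  0.36 ,  2.044,  0.781,  1.209, -0.822]), 'tcp_pos': array([0.474, 0.113, 0.097]), 'orientation': array([-1.901, -1.642, -0.776]), 'force': array([ 0.468,  0.061, -0.575]), 'finger_gap': np.float64(0.094)}
yaw,z [1.42488706 0.04139961] length [0.09838724] mid [0.48702461 0.17837049] n 8779 [285.93757831 191.41975168]
--call
{"translation":[0.0037, 0.0017, 0.03],"dr":[-0.0005, 0.0001, -0.0017],"hand":1},
{"translation":[0.0037, 0.0017, 0.03],"dr":[-0.0005, 0.0001, -0.0017],"hand":1},
{"translation":[0.0037, 0.0017, 0.03],"dr":[-0.0005, 0.0001, -0.0017],"hand":1},
{"translation":[0.0037, 0.0016, 0.0299],"dr":[-0.0005, 0.0001, -0.0017],"hand":1},
{"translation":[0.0037, 0.0017, 0.03],"dr":[-0.0005, 0.0001, -0.0017],"hand":1},
{"translation":[0.0037, 0.0016, 0.0299],"dr":[-0.0005, 0.0001, -0.0017],"hand":1},
{"translation":[0.0037, 0.0016, 0.03],"dr":[-0.0004, 0.0002, -0.0017],"hand":1},
end [0.48909286 0.19238153 0.02770536] [-1.89363624 -1.65246704 -0.78435916]
```

Request:
drive_tool(
  commands=[
    {"translation": [0.004, 0.002, 0.03], "dr": [0, 0, 0], "hand": 1},
    {"translation": [0.004, 0.002, 0.03], "dr": [0, 0, 0], "hand": 1},
    {"translation": [0.004, 0.002, 0.03], "dr": [0, 0, 0], "hand": 1},
    {"translation": [0.004, 0.002, 0.03], "dr": [0, 0, 0], "hand": 1},
    {"translation": [0.004, 0.002, 0.03], "dr": [0, 0, 0], "hand": 1},
    {"translation": [0.003, 0.001, 0.03], "dr": [0, 0, 0], "hand": 1},
    {"translation": [0.003, 0.001, 0.03], "dr": [0, 0, 0], "hand": 1},
    {"translation": [0, 0, 0], "dr": [0, 0, 0], "hand": 1},
  ],
)

```text
clock: 18.05
tcp_pos: [0.4886, 0.1976, 0.0308]
orientation: [-1.899, -1.643, -0.768]
force: [0.2, 0.2, 1.1]
finger_gap: 0.094
grasp_force: 0.0
```

```bash
sed -i "s/a=np.round(sh\/k\/.5,dec)/a=np.round((R.from_rotvec(rv\/k).inv().apply(sh) if POST else sh)\/k\/.5,dec)/; s/p=p+r.apply(a\*.5); r=r\*R.from_rotvec(b\*np.pi\/2);/r2=r*R.from_rotvec(b*np.pi\/2); p=p+(r2 if POST else r).apply(a*.5); r=r2;/; s/^def rows/POST=True\ndef rows/" h.py; python3 -c "
from h import *
T=lean(1.43,np.pi/4); z=T.as_matrix()[:,2]; m=np.array([.4871,.1788,.041])
rows([(m+(.0188)*z,T,1,1)],dec=4); s=ctrl.state(); print(s['tcp_pos'],s['force'],s['joints'])"
```

```text
--call
{"translation":[-0.0123, 0.0023, -0.0035],"dr":[-0.0077, 0.0027, -0.0055],"hand":1},
end [0.48898846 0.1919526  0.02767867] [-1.89856378 -1.64838814 -0.78629136]
[0.48863403 0.197645   0.03078968] [0.20479511 0.21680089 1.14942593] [-0.31483683  0.4709803   2.1172152   0.95700103  1.00781613 -0.89362217]
```

Request:
drive_tool(
  commands=[
    {"translation": [-0.006, 0.001, -0.002], "dr": [-0.004, 0.001, -0.003], "hand": 1},
    {"translation": [-0.006, 0.001, -0.002], "dr": [-0.004, 0.001, -0.003], "hand": 1},
    {"translation": [0, 0, 0], "dr": [0, 0, 0], "hand": 1},
    {"translation": [0, 0, 0], "dr": [0, 0, 0], "hand": 1},
    {"translation": [0, 0, 0], "dr": [0, 0, 0], "hand": 1},
    {"translation": [0, 0, 0], "dr": [0, 0, 0], "hand": 1},
    {"translation": [0, 0, 0], "dr": [0, 0, 0], "hand": 1},
    {"translation": [0, 0, 0], "dr": [0, 0, 0], "hand": 1},
  ],
)

```text
clock: 18.85
tcp_pos: [0.49, 0.1901, 0.0291]
orientation: [-1.901, -1.65, -0.789]
force: [0.5, 0.6, 0.1]
finger_gap: 0.0938
grasp_force: 0.0
```

```bash
python3 -c "
from h import *
T=lean(1.43,np.pi/4); z=T.as_matrix()[:,2]; m=np.array([.4871,.1788,.041])
rows([(m+(.0188)*z,T,1,1)],dec=4); s=ctrl.state(); print(s['tcp_pos'],s['force'],s['joints'])"
```

```text
--call
{"translation":[0.0004, -0.0027, 0.0044],"dr":[0.0025, 0.001, 0.0007],"hand":1},
end [0.48895052 0.1919626  0.02768826] [-1.89848028 -1.64842506 -0.78639044]
[0.49004905 0.19009291 0.02910247] [0.52128881 0.62410501 0.09333804] [-0.33378514  0.47262774  2.12711615  0.96745516  1.00165611 -0.9304572 ]
```

Within 2 mm now, so I'll grip.

Request:
drive_tool(
  commands=[
    {"translation": [0, -0.002, 0.004], "dr": [0, 0, 0], "hand": 1},
    {"translation": [0, 0, 0], "dr": [0, 0, 0], "hand": 0.2},
    {"translation": [0, 0, 0], "dr": [0, 0, 0], "hand": 0.2},
    {"translation": [0, 0, 0], "dr": [0, 0, 0], "hand": 0.2},
    {"translation": [0, 0, 0], "dr": [0, 0, 0], "hand": 0},
    {"translation": [0, 0, 0], "dr": [0, 0, 0], "hand": 0},
    {"translation": [0, 0, 0], "dr": [0, 0, 0], "hand": 0},
    {"translation": [0, 0, 0], "dr": [0, 0, 0], "hand": 0},
  ],
  force=20,
)

```text
clock: 19.65
tcp_pos: [0.4891, 0.1917, 0.0276]
orientation: [-1.901, -1.65, -0.789]
force: [-0.1, 0.8, 0.8]
finger_gap: 0.0622
grasp_force: 20.0
```

```bash
python3 -c "
from h import *
s=ctrl.state(); p,r=pose(); M=r.as_matrix(); print(p,s['force'],s['grasp_force'],s['finger_gap'],'grasp pt',p-.0188*M[:,2])
mouth=np.array([np.cos(1.425),np.sin(1.425),0]); print('mouth in tool',M.T@mouth)
# lift then lean to -45 about the grasp point
def L(th,mu,g): T=lean(mu,th); return g+.0188*T.as_matrix()[:,2],T
g=p-.0188*M[:,2]
path=[(p+[0,0,.05],r,3,0)]
N=13
G=np.array([.49,.08,.27]); g0=g+[0,0,.05]
for i in range(1,N+1):
    q,T=L(np.pi/4-np.pi/2*i/N,1.43,g0+(G-g0)*i/N); path.append((q,T,1,0))
rows(path)"
```

```text
[0.48910485 0.19167089 0.02764787] [-0.10647666  0.76340495  0.75836175] 19.988151462748647 0.06221283036183703 grasp pt [0.48717432 0.17853782 0.04096085]
mouth in tool [0.7081302  0.00311931 0.70607499]
--call
{"translation":[0.024, 0.0, -0.024],"dr":[0.0, 0.0, 0.0],"hand":0},
{"translation":[0.023, 0.0, -0.023],"dr":[0.0, 0.0, 0.0],"hand":0},
{"translation":[0.024, 0.0, -0.024],"dr":[0.0, 0.0, 0.0],"hand":0},
{"translation":[0.0, 0.003, -0.03],"dr":[0.002, -0.076, 0.0],"hand":0},
{"translation":[-0.003, 0.002, -0.031],"dr":[0.0, -0.077, 0.0],"hand":0},
{"translation":[-0.007, 0.003, -0.031],"dr":[0.0, -0.077, 0.0],"hand":0},
{"translation":[-0.01, 0.002, -0.031],"dr":[0.0, -0.077, 0.0],"hand":0},
{"translation":[-0.015, 0.003, -0.029],"dr":[0.001, -0.077, 0.0],"hand":0},
--call
{"translation":[-0.017, 0.003, -0.029],"dr":[0.0, -0.077, 0.0],"hand":0},
{"translation":[-0.022, 0.002, -0.026],"dr":[0.0, -0.077, 0.0],"hand":0},
{"translation":[-0.024, 0.003, -0.024],"dr":[0.0, -0.076, 0.0],"hand":0},
{"translation":[-0.027, 0.002, -0.022],"dr":[0.0, -0.077, 0.0],"hand":0},
{"translation":[-0.029, 0.003, -0.018],"dr":[0.0, -0.077, 0.0],"hand":0},
{"translation":[-0.032, 0.002, -0.016],"dr":[0.0, -0.077, 0.001],"hand":0},
{"translation":[-0.033, 0.003, -0.012],"dr":[0.0, -0.077, 0.0],"hand":0},
{"translation":[-0.035, 0.002, -0.009],"dr":[0.0, -0.077, 0.0],"hand":0},
end [0.48792642 0.06682111 0.25689304] [ 1.89937036  1.64770759 -0.7865162 ]
```

Request:
drive_tool(
  commands=[
    {"translation": [0.012, 0, -0.012], "dr": [0, 0, 0], "hand": 0},
    {"translation": [0.024, 0, -0.024], "dr": [0, 0, 0], "hand": 0},
    {"translation": [0.03, 0, -0.03], "dr": [0, 0, 0], "hand": 0},
    {"translation": [0, 0.003, -0.03], "dr": [0.002, -0.076, 0], "hand": 0},
    {"translation": [-0.003, 0.002, -0.031], "dr": [0, -0.077, 0], "hand": 0},
    {"translation": [-0.007, 0.003, -0.031], "dr": [0, -0.077, 0], "hand": 0},
    {"translation": [-0.01, 0.002, -0.031], "dr": [0, -0.077, 0], "hand": 0},
    {"translation": [-0.015, 0.003, -0.029], "dr": [0.001, -0.077, 0], "hand": 0},
  ],
)

```text
clock: 20.45
tcp_pos: [0.4877, 0.1359, 0.1335]
orientation: [-2.282, -1.98, -0.203]
force: [-0.7, 0.5, -1.3]
finger_gap: 0.062
grasp_force: 20.0
```

Request:
drive_tool(
  commands=[
    {"translation": [-0.017, 0.003, -0.029], "dr": [0, -0.077, 0], "hand": 0},
    {"translation": [-0.022, 0.002, -0.026], "dr": [0, -0.077, 0], "hand": 0},
    {"translation": [-0.024, 0.003, -0.024], "dr": [0, -0.076, 0], "hand": 0},
    {"translation": [-0.027, 0.002, -0.022], "dr": [0, -0.077, 0], "hand": 0},
    {"translation": [-0.029, 0.003, -0.018], "dr": [0, -0.077, 0], "hand": 0},
    {"translation": [-0.032, 0.002, -0.016], "dr": [0, -0.077, 0.001], "hand": 0},
    {"translation": [-0.033, 0.003, -0.012], "dr": [0, -0.077, 0], "hand": 0},
    {"translation": [-0.035, 0.002, -0.009], "dr": [0, -0.077, 0], "hand": 0},
  ],
)

```text
clock: 21.25
tcp_pos: [0.485, 0.0467, 0.2384]
orientation: [1.898, 1.644, -0.787]
force: [-0.3, -0.6, -2.5]
finger_gap: 0.0618
grasp_force: 20.0
```

```bash
cat > fit.py <<'E'
from h import *
s=ctrl.state(); p,r=pose(); M=r.as_matrix(); print(p,'j',np.round(s['joints'],3),s['grasp_force'],s['finger_gap'],'grasp pt',p-.0188*M[:,2])
print('mouth dir',M@[.70813,.00312,.70607])
E
python3 fit.py
python3 - <<'E'
from h import *
# cup in tool frame: mouth dir fixed; want mouth=-Z with e azimuth b
mt=np.array([.70813,.00312,.70607]); mt/=np.linalg.norm(mt)
for b in (-1.7,-1.4,-2.0):
    T=lean(b+np.pi,-np.pi/4); print(b,T.apply(mt))
T=lean(-1.711+np.pi,-np.pi/4); g=np.array([.5535,-.199,.225]); q=g+.0188*T.as_matrix()[:,2]
print(q,T.as_rotvec()); rows([(q,T,16,0)])
E
```

```text
[0.48502179 0.04669631 0.23842578] j [ 0.436  0.388  1.547 -0.641  1.682  0.666] 19.987434872891754 0.061841519232895936 grasp pt [0.48688276 0.05990129 0.2516774 ]
mouth dir [ 0.00517967 -0.00245397 -0.99997991]
-1.7 [ 0.00328169  0.00104251 -0.99999407]
-1.4 [ 0.00282703  0.00196575 -0.99999407]
-2.0 [ 3.44319670e-03  2.61409415e-05 -9.99994072e-01]
[ 0.55164229 -0.21216316  0.21170639] [ 1.89793951  1.64889201 -0.78615229]
--call
{"translation":[-0.019, 0.013, 0.024],"dr":[0.0, 0.0, 0.0],"hand":0},
{"translation":[-0.019, 0.013, 0.024],"dr":[0.0, 0.0, 0.0],"hand":0},
{"translation":[-0.019, 0.013, 0.024],"dr":[0.0, 0.0, 0.0],"hand":0},
{"translation":[-0.019, 0.013, 0.024],"dr":[0.0, 0.0, 0.0],"hand":0},
{"translation":[-0.019, 0.013, 0.024],"dr":[0.0, 0.0, 0.0],"hand":0},
{"translation":[-0.02, 0.013, 0.024],"dr":[0.0, 0.0, 0.0],"hand":0},
{"translation":[-0.019, 0.013, 0.024],"dr":[0.0, 0.0, 0.0],"hand":0},
{"translation":[-0.02, 0.013, 0.024],"dr":[0.0, 0.0, 0.0],"hand":0},
--call
{"translation":[-0.019, 0.013, 0.025],"dr":[0.0, 0.0, 0.0],"hand":0},
{"translation":[-0.02, 0.013, 0.024],"dr":[0.0, 0.0, 0.0],"hand":0},
{"translation":[-0.019, 0.013, 0.025],"dr":[0.0, 0.0, 0.0],"hand":0},
{"translation":[-0.02, 0.012, 0.024],"dr":[0.0, 0.0, 0.0],"hand":0},
{"translation":[-0.019, 0.013, 0.025],"dr":[0.0, 0.001, -0.001],"hand":0},
{"translation":[-0.02, 0.012, 0.024],"dr":[0.0, 0.0, 0.0],"hand":0},
{"translation":[-0.019, 0.013, 0.024],"dr":[0.0, 0.001, -0.001],"hand":0},
{"translation":[-0.02, 0.012, 0.025],"dr":[0.0, 0.0, 0.0],"hand":0},
end [ 0.55162451 -0.21217866  0.21167962] [ 1.89785944  1.64885592 -0.78600659]
```

Request:
drive_tool(
  commands=[
    {"translation": [-0.019, 0.013, 0.024], "dr": [0, 0, 0], "hand": 0},
    {"translation": [-0.019, 0.013, 0.024], "dr": [0, 0, 0], "hand": 0},
    {"translation": [-0.019, 0.013, 0.024], "dr": [0, 0, 0], "hand": 0},
    {"translation": [-0.019, 0.013, 0.024], "dr": [0, 0, 0], "hand": 0},
    {"translation": [-0.019, 0.013, 0.024], "dr": [0, 0, 0], "hand": 0},
    {"translation": [-0.02, 0.013, 0.024], "dr": [0, 0, 0], "hand": 0},
    {"translation": [-0.019, 0.013, 0.024], "dr": [0, 0, 0], "hand": 0},
    {"translation": [-0.02, 0.013, 0.024], "dr": [0, 0, 0], "hand": 0},
  ],
)

```text
clock: 22.05
tcp_pos: [0.5195, -0.0837, 0.2236]
orientation: [1.9, 1.647, -0.786]
force: [-0.3, -0.3, -1.8]
finger_gap: 0.0618
grasp_force: 20.0
```

```bash
python3 fit.py
python3 - <<'E'
from h import *
T=lean(-1.711+np.pi,-np.pi/4); g=np.array([.5535,-.199,.225]); q=g+.0188*T.as_matrix()[:,2]
rows([(q,T,8,0)])
E
```

```text
[ 0.51948095 -0.083684    0.2236217 ] j [ 0.209  0.365  1.621 -0.728  1.508  0.535] 19.987829967867583 0.06180723681080751 grasp pt [ 0.52136051 -0.07052687  0.23691821]
mouth dir [ 0.00369174  0.00116379 -0.99998885]
--call
{"translation":[-0.02, 0.013, 0.024],"dr":[0.0, 0.0, 0.0],"hand":0},
{"translation":[-0.02, 0.012, 0.024],"dr":[0.0, 0.0, 0.0],"hand":0},
{"translation":[-0.019, 0.013, 0.024],"dr":[0.0, 0.0, 0.0],"hand":0},
{"translation":[-0.02, 0.012, 0.024],"dr":[0.0, 0.0, 0.0],"hand":0},
{"translation":[-0.019, 0.013, 0.024],"dr":[0.0, 0.0, 0.0],"hand":0},
{"translation":[-0.02, 0.012, 0.023],"dr":[0.0, 0.0, 0.0],"hand":0},
{"translation":[-0.019, 0.013, 0.024],"dr":[0.0, 0.0, -0.001],"hand":0},
{"translation":[-0.02, 0.012, 0.023],"dr":[-0.001, 0.0, 0.0],"hand":0},
end [ 0.55163701 -0.21220145  0.21193884] [ 1.89793496  1.64890129 -0.78554935]
```

Request:
drive_tool(
  commands=[
    {"translation": [-0.02, 0.013, 0.024], "dr": [0, 0, 0], "hand": 0},
    {"translation": [-0.02, 0.012, 0.024], "dr": [0, 0, 0], "hand": 0},
    {"translation": [-0.019, 0.013, 0.024], "dr": [0, 0, 0], "hand": 0},
    {"translation": [-0.02, 0.012, 0.024], "dr": [0, 0, 0], "hand": 0},
    {"translation": [-0.019, 0.013, 0.024], "dr": [0, 0, 0], "hand": 0},
    {"translation": [-0.02, 0.012, 0.023], "dr": [0, 0, 0], "hand": 0},
    {"translation": [-0.019, 0.013, 0.024], "dr": [0, 0, 0], "hand": 0},
    {"translation": [-0.02, 0.012, 0.023], "dr": [0, 0, 0], "hand": 0},
  ],
)

```text
clock: 22.85
tcp_pos: [0.5518, -0.212, 0.2119]
orientation: [1.899, 1.647, -0.787]
force: [1.1, -0.1, -1.8]
finger_gap: 0.0621
grasp_force: 20.0
```

```bash
python3 fit.py
python3 - <<'E'
from h import *
from scipy.optimize import least_squares
g=pose(); g=g[0]-.0188*g[1].as_matrix()[:,2]
ims=[]
for n in('top','scene'):
    c,im,d=grab(n,n+'2.png')
    v,u=np.mgrid[:420,:560]; P=world(c,u,v,d)
    r,gg,b=[im[...,i].astype(int) for i in range(3)]
    m=(r>70)&(gg<70)&(b<70)&(r>2*gg)&(abs(P[...,0]-g[0])<.08)&(abs(P[...,1]-g[1])<.08)&(P[...,2]>.13)&(P[...,2]<.32)
    q=P[m]; print(n,m.sum(), 'z',np.percentile(q[:,2],[1,99]))
    t=q[q[:,2]>np.percentile(q[:,2],99)-.006]; print(' bottom-top face', len(t),t.mean(0),cv2.minEnclosingCircle(t[:,:2].astype(np.float32)*1000))
    w=q[q[:,2]<np.percentile(q[:,2],99)-.010]
    if len(w)>40:
        f=lambda p:np.hypot(w[:,0]-p[0]-p[2]*(w[:,2]-.2),w[:,1]-p[1]-p[3]*(w[:,2]-.2))-.032
        o=least_squares(f,[g[0],g[1],0,0],loss='soft_l1',f_scale=.002).x
        print(' side fit',o, len(w),'xy at rim',o[:2]+o[2:]*(g[2]-.05-.2))
    m=(b>r+40)&(b>gg+25)&(P[...,0]>.4)&(P[...,0]<.68)&(P[...,1]>-.33)&(P[...,1]<-.05)&(P[...,2]>.04); print(' peg px',m.sum())
    ims.append(cv2.resize(cv2.imread(f'pics/{n}2.png')[170:310,310:470] if n=='top' else cv2.imread(f'pics/{n}2.png')[150:290,150:310],None,fx=2.5,fy=2.5))
cv2.imwrite('pics/place.png',np.hstack(ims))
E
```

```text
[ 0.55177282 -0.21195802  0.21188358] j [-0.014  0.381  1.628 -0.802  1.35   0.402] 19.987785215489566 0.06214741269930401 grasp pt [ 0.55364846 -0.19879748  0.22517728]
mouth dir [ 3.48669038e-03  9.80700637e-04 -9.99989779e-01]
top 716 z [0.16484671 0.27723686]
 bottom-top face 550 [ 0.55469038 -0.19871637  0.27371487] ((554.4937744140625, -199.34190368652344), 32.104854583740234)
 side fit [ 0.55466488 -0.22116337 -0.03080274  0.38557509] 88 xy at rim [ 0.55542949 -0.23073439]
 peg px 0
scene 612 z [0.18076633 0.27809172]
 bottom-top face 535 [ 0.55378463 -0.20157653  0.27536237] ((553.2759399414062, -201.3726348876953), 33.17511749267578)
 side fit [ 5.52486285e-01 -1.99077262e-01  2.53674322e-04 -1.66094427e-02] 63 xy at rim [ 0.55247999 -0.19866497]
 peg px 125
```

View pics/place.png

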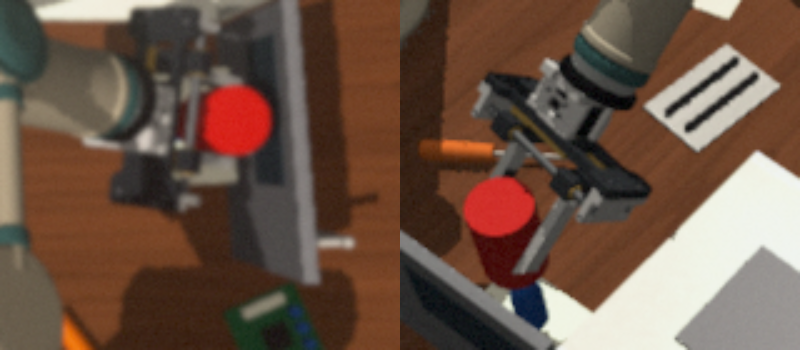

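In the left crop the cup's closed end shows as a red disc at (237,120), and in the right crop it hangs over the blue peg. Both views agree with the peg axis to within 2 mm, so I'll lower straight down.

Request:
drive_tool(
  commands=[
    {"translation": [0.012, 0, 0.012], "dr": [0, 0, 0], "hand": 0},
    {"translation": [0.018, 0, 0.018], "dr": [0, 0, 0], "hand": 0},
    {"translation": [0.018, 0, 0.018], "dr": [0, 0, 0], "hand": 0},
    {"translation": [0.018, 0, 0.018], "dr": [0, 0, 0], "hand": 0},
    {"translation": [0.018, 0, 0.018], "dr": [0, 0, 0], "hand": 0},
    {"translation": [0.018, 0, 0.018], "dr": [0, 0, 0], "hand": 0},
    {"translation": [0.018, 0, 0.018], "dr": [0, 0, 0], "hand": 0},
    {"translation": [0.012, 0, 0.012], "dr": [0, 0, 0], "hand": 0},
  ],
)

```text
clock: 23.75
tcp_pos: [0.5511, -0.2105, 0.1172]
orientation: [1.899, 1.648, -0.788]
force: [0.0, 0.1, -1.0]
finger_gap: 0.0624
grasp_force: 20.0
```

```bash
python3 fit.py; python3 -c "
from h import *
T=lean(-1.711+np.pi,-np.pi/4); g=np.array([.5535,-.199,.107]); q=g+.0188*T.as_matrix()[:,2]
rows([(q,T,5,0)],dec=4)"
```

```text
[ 0.55112046 -0.21054261  0.1171757 ] j [-0.011  0.479  1.74  -0.847  1.21   0.563] 19.987371352035552 0.06242872537450674 grasp pt [ 0.55301274 -0.19738527  0.1304702 ]
mouth dir [ 0.00219984  0.00122564 -0.99999317]
--call
{"translation":[0.0062, 0.0003, 0.0071],"dr":[-0.0002, 0.0, 0.0],"hand":0},
{"translation":[0.0062, 0.0003, 0.0071],"dr":[-0.0002, 0.0, 0.0],"hand":0},
{"translation":[0.0062, 0.0003, 0.0071],"dr":[-0.0003, 0.0, -0.0001],"hand":0},
{"translation":[0.0062, 0.0003, 0.007],"dr":[-0.0002, 0.0, 0.0],"hand":0},
{"translation":[0.0062, 0.0003, 0.0071],"dr":[-0.0003, 0.0, -0.0001],"hand":0},
end [ 0.55163437 -0.21218508  0.09369932] [ 1.89795347  1.64896434 -0.7860866 ]
```

Request:
drive_tool(
  commands=[
    {"translation": [0.006, 0, 0.007], "dr": [0, 0, 0], "hand": 0},
    {"translation": [0.006, 0, 0.007], "dr": [0, 0, 0], "hand": 0},
    {"translation": [0.006, 0, 0.007], "dr": [0, 0, 0], "hand": 0},
    {"translation": [0.006, 0, 0.007], "dr": [0, 0, 0], "hand": 0},
    {"translation": [0.006, 0, 0.007], "dr": [0, 0, 0], "hand": 0},
    {"translation": [0, 0, 0], "dr": [0, 0, 0], "hand": 0},
    {"translation": [0, 0, 0], "dr": [0, 0, 0], "hand": 0},
    {"translation": [0, 0, 0], "dr": [0, 0, 0], "hand": 0},
  ],
)

```text
clock: 24.55
tcp_pos: [0.5514, -0.2124, 0.096]
orientation: [1.899, 1.647, -0.786]
force: [-0.1, 0.4, -0.4]
finger_gap: 0.0623
grasp_force: 20.0
```

```bash
python3 fit.py
```

```text
[ 0.55138459 -0.21242897  0.0959997 ] j [-0.014  0.505  1.761 -0.863  1.176  0.601] 19.987529176287353 0.06225824188413739 grasp pt [ 0.55325289 -0.19926662  0.10929263]
mouth dir [ 4.05744967e-03  8.40926519e-04 -9.99987753e-01]
```

Request:
drive_tool(
  commands=[
    {"translation": [0.002, 0, 0.002], "dr": [0, 0, 0], "hand": 0},
    {"translation": [0.002, 0, 0.002], "dr": [0, 0, 0], "hand": 0},
    {"translation": [0.002, 0, 0.002], "dr": [0, 0, 0], "hand": 0},
    {"translation": [0.002, 0, 0.002], "dr": [0, 0, 0], "hand": 0},
    {"translation": [0.001, 0, 0.001], "dr": [0, 0, 0], "hand": 0},
    {"translation": [0, 0, 0], "dr": [0, 0, 0], "hand": 0},
    {"translation": [0, 0, 0], "dr": [0, 0, 0], "hand": 0},
    {"translation": [0, 0, 0], "dr": [0, 0, 0], "hand": 0},
  ],
)

```text
clock: 25.35
tcp_pos: [0.5513, -0.2124, 0.0895]
orientation: [1.899, 1.647, -0.786]
force: [0.3, 0.8, -1.4]
finger_gap: 0.0622
grasp_force: 20.0
```

```bash
python3 fit.py
```

```text
[ 0.55127714 -0.21239286  0.08945309] j [-0.014  0.513  1.767 -0.867  1.167  0.613] 19.98747294768691 0.06218807540696617 grasp pt [ 0.55315004 -0.19923157  0.10274643]
mouth dir [ 3.70574965e-03  9.21958160e-04 -9.99989047e-01]
```

Roughly 2.7 mm remain, so I'll creep down and watch the force.

Request:
drive_tool(
  commands=[
    {"translation": [0.001, 0, 0.001], "dr": [0, 0, 0], "hand": 0},
    {"translation": [0.001, 0, 0.001], "dr": [0, 0, 0], "hand": 0},
    {"translation": [0.001, 0, 0.001], "dr": [0, 0, 0], "hand": 0},
    {"translation": [0, 0, 0], "dr": [0, 0, 0], "hand": 0},
    {"translation": [0, 0, 0], "dr": [0, 0, 0], "hand": 0},
    {"translation": [0, 0, 0], "dr": [0, 0, 0], "hand": 0},
    {"translation": [0, 0, 0], "dr": [0, 0, 0], "hand": 0},
    {"translation": [0, 0, 0], "dr": [0, 0, 0], "hand": 0},
  ],
)

```text
clock: 26.15
tcp_pos: [0.5512, -0.2125, 0.0876]
orientation: [1.899, 1.647, -0.787]
force: [0.3, 2.3, 2.4]
finger_gap: 0.0621
grasp_force: 20.0
```

Request:
drive_tool(
  commands=[
    {"translation": [0.0007, 0, 0.0007], "dr": [0, 0, 0], "hand": 0},
    {"translation": [0, 0, 0], "dr": [0, 0, 0], "hand": 0},
    {"translation": [0, 0, 0], "dr": [0, 0, 0], "hand": 0},
    {"translation": [0, 0, 0], "dr": [0, 0, 0], "hand": 0},
    {"translation": [0, 0, 0], "dr": [0, 0, 0], "hand": 0},
    {"translation": [0, 0, 0], "dr": [0, 0, 0], "hand": 0},
    {"translation": [0, 0, 0], "dr": [0, 0, 0], "hand": 0},
    {"translation": [0, 0, 0], "dr": [0, 0, 0], "hand": 0},
  ],
)

```text
clock: 26.95
tcp_pos: [0.5512, -0.2127, 0.0875]
orientation: [1.899, 1.647, -0.787]
force: [-1.4, 2.0, 5.7]
finger_gap: 0.0626
grasp_force: 20.0
```

The rim is down, with about 6 N at the ledge. I'll release and then back off along the tool axis.

Request:
drive_tool(
  commands=[
    {"translation": [0, 0, 0], "dr": [0, 0, 0], "hand": 0.45},
    {"translation": [0, 0, 0], "dr": [0, 0, 0], "hand": 0.6},
    {"translation": [0, 0, 0], "dr": [0, 0, 0], "hand": 0.8},
    {"translation": [0, 0, 0], "dr": [0, 0, 0], "hand": 1},
    {"translation": [0, 0, 0], "dr": [0, 0, 0], "hand": 1},
    {"translation": [0, 0, 0], "dr": [0, 0, 0], "hand": 1},
    {"translation": [0, 0, 0], "dr": [0, 0, 0], "hand": 1},
    {"translation": [0, 0, 0], "dr": [0, 0, 0], "hand": 1},
  ],
)

```text
clock: 27.75
tcp_pos: [0.5513, -0.2124, 0.0868]
orientation: [1.899, 1.647, -0.786]
force: [0.2, -0.1, -0.8]
finger_gap: 0.0941
grasp_force: 0.0
```

Request:
drive_tool(
  commands=[
    {"translation": [0, 0, -0.01], "dr": [0, 0, 0], "hand": 1},
    {"translation": [0, 0, -0.02], "dr": [0, 0, 0], "hand": 1},
    {"translation": [0, 0, -0.03], "dr": [0, 0, 0], "hand": 1},
    {"translation": [0, 0, -0.05], "dr": [0, 0, 0], "hand": 1},
    {"translation": [0, 0, -0.06], "dr": [0, 0, 0], "hand": 1},
    {"translation": [0, 0, -0.06], "dr": [0, 0, 0], "hand": 1},
    {"translation": [0, 0, -0.06], "dr": [0, 0, 0], "hand": 1},
    {"translation": [0, 0, -0.03], "dr": [0, 0, 0], "hand": 1},
  ],
)

```text
clock: 28.55
tcp_pos: [0.5685, -0.098, 0.2026]
orientation: [1.899, 1.647, -0.78]
force: [1.0, -0.0, 0.6]
finger_gap: 0.0943
grasp_force: 0.0
```

```bash
python3 fit.py
python3 - <<'E'
from h import *
for n in('top','scene'):
    c,im,d=grab(n,n+'3.png')
    v,u=np.mgrid[:420,:560]; P=world(c,u,v,d)
    r,gg,b=[im[...,i].astype(int) for i in range(3)]
    m=(r>70)&(gg<70)&(b<70)&(r>2*gg)&(abs(P[...,0]-.5535)<.08)&(abs(P[...,1]+.199)<.08)&(P[...,2]>.06)&(P[...,2]<.3)
    q=P[m]; t=q[q[:,2]>np.percentile(q[:,2],99)-.006]
    A=np.c_[t[:,:2],np.ones(len(t))]; print(n,m.sum(),t.mean(0),cv2.minEnclosingCircle(t[:,:2].astype(np.float32)*1000),'tilt',np.linalg.lstsq(A,t[:,2],rcond=None)[0][:2])
    m=(P[...,2]>.232)&(P[...,2]<.248)&(P[...,0]>.36)&(P[...,0]<.655)&(P[...,1]>-.33)&(P[...,1]<-.23)
    print(' door',cv2.minAreaRect(P[m][:,:2].astype(np.float32)*1000))
cv2.imwrite('pics/end.png',np.hstack([cv2.imread('pics/top3.png')[110:350,120:480],cv2.imread('pics/scene3.png')[110:350,130:490]]))
E
```

```text
[ 0.56852509 -0.09801813  0.2025576 ] j [ 0.171  0.439  1.555 -0.743  1.474  0.515] 0.0 0.09425496504014098 grasp pt [ 0.57031551 -0.08486629  0.21587163]
mouth dir [ 0.00785613  0.00192852 -0.99996362]
top 533 [ 0.55427635 -0.19768865  0.14937672] ((554.8860473632812, -198.8546905517578), 31.611549377441406) tilt [ 0.00035246 -0.01077025]
 door ((528.9025268554688, -270.58056640625), (251.58203125, 17.040103912353516), 2.6668407917022705)
scene 511 [ 0.55341001 -0.19896772  0.15082969] ((552.9744873046875, -198.55397033691406), 32.59905242919922) tilt [-0.00085612 -0.0107616 ]
 door ((529.3382568359375, -287.113037109375), (253.5010986328125, 52.15888214111328), 3.133877754211426)
```

View pics/end.png

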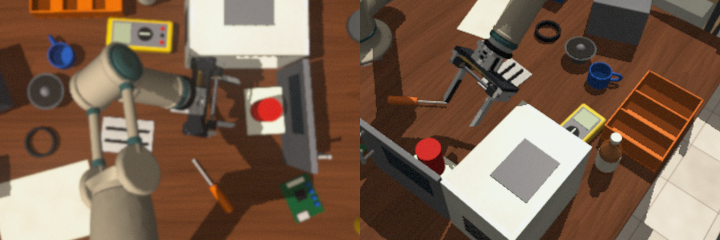

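The cup stands upright on the ledge at (266,110), with its top at 0.150 m, which means the rim is on the ledge. The door is at about 93°, the arm is clear, and the bystanders haven't moved. I'm handing it in.

```bash
python3 -c "
from station import ctrl
print(ctrl.finish_job())"
```

```text
the job is handed in; nothing more can be done
None
```

I handed the job in with the door open at about 93° and the red cup upside down over the blue peg, its rim on the ledge; the bystanders looked unmoved and the arm was clear, but the interface returned no verdict.

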